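# Nest the saucepans with their handles clear and put the lid on

### The job

Get the saucepans ready for the cupboard: take the small saucepan out of the packing carton, where it leans with its handle over the edge, and nest it upright in the large saucepan, its handle turned well away from the large pan's handle so that it stands flat on the bottom; then put the lid on the small pan. Set the small pan down gently, don't drop or bang it in; the large pan stays on its cork trivet, and the other things on the table and in the carton stay where they are.

Things in the scene. Friction and masses are not known exactly. Their poses are not given: they have to be found in the camera images.
- small_pan: Small straight-sided steel saucepan (milk pan): 104 mm outside diameter, 80 mm high, wall 3 mm, about 0.25 kg (varies by a fifth). Origin: centre of its underside; z up its axis towards the mouth; x outwards along its black handle. At the start it leans loosely in the carton, its axis about 32 degrees from vertical, handle side up, the handle lying over the carton's front rim.
- small_handle (a point): Where the small pan's handle can be gripped, 125 mm out from the pan's axis: outside the carton's front wall at the start, 60 mm outside the large pan's wall when nested. The handle is a straight bar, 18 mm wide (pan's y), 16 mm high, square to the pan's axis, its mid-line 70 mm above the underside, from 52 to 160 mm out from the axis.
- large_pan: Large straight-sided steel saucepan: 130 mm outside and 124 mm inside diameter, 60 mm high, bottom 4 mm thick, about 0.75 kg, loose on the trivet. Origin: centre of its underside; z up; x towards its handle. Nested, the small pan's underside is 4 mm above this origin, with 10 mm of play all round, and its handle passes 6 mm above this pan's rim.
- large_handle (a point): Middle of the large pan's black handle: a bar 20 mm wide, 16 mm high, that leaves the wall 50 mm above the underside and rises outwards at 18 degrees to 186 mm from the axis and 97 mm above the underside. It is in the way of the small pan's level handle, so that with one over the other the small pan stays cocked up.
- lid: The small pan's lid, about 0.13 kg, lying knob up on the table: steel disc 110 mm across, 3 mm thick. Origin: centre of its underside; z up. Underneath is a tapered round lip, 90 mm across and 6 mm deep, that goes inside the small pan's mouth (98 mm inside); the disc rests on the rim, the origin then 74 mm above the small pan's underside.
- lid_knob (a point): On the axis of the lid's round black knob, 36 mm above the lid's origin, a place to grip it from above. The knob is 26 mm across and reaches from 15 to 45 mm above the origin; the lid around it is at most 14 mm above the origin.
- carton: Fixed open cardboard packing carton, 140 mm (x) by 250 mm (y), 133 mm high, walls 4 mm, thin flaps folded down outside. A divider across the middle makes two cells. Origin: centre of its underside. x points to its front wall, over which the small pan's handle lies: away from the robot within 20 degrees. The small pan is in the -y cell, a mug in the other.
- trivet: Fixed round cork trivet, 156 mm across and 8 mm thick, under the large pan. Origin: centre of its underside.
- mug: White mug, 92 mm high, standing in the carton's other cell; to be left alone. Origin: centre of its underside, as for the things below.
- lotion_bottle: Green bottle with a green cap, 52 mm across, 170 mm tall; to be left alone.
- pump_bottle: Clear pump bottle, 64 mm across, 153 mm tall; to be left alone.
- clear_cup: Clear plastic cup, 80 mm across, 105 mm tall; to be left alone.
- wallet: Black wallet lying flat, 85 by 110 by 16 mm; to be left alone.
- spectacles: Black spectacles standing on the table with open arms, 130 by 150 mm, 42 mm high; origin under the middle of the lenses; to be left alone.
There are look-alikes about, which are no part of the job. What is meant by the trivet is not black, and is the larger of those in its own colour. Leave any orange look-alike of the lid alone.

How it is judged:
By the outcome, as a careful person would: the job done as asked, in the order asked, and still so for the second after the job is handed in, with the robot touching nothing.
It also fails if it takes over 58 s, if anything falls off the work surface, if the arm or the gripper's body presses on something with over 40 N, if the wrist force passes 120 N, or if a joint passes its speed limit or range.

### The arm

A 6-joint arm with a two-finger parallel gripper is mounted at the origin on the work surface. World frame = base frame: x ahead of the robot, y to its left, z up, the work surface at z = 0. Lengths are in m, angles in rad, forces in N, time in s.
With the tool pointing down it reaches from about 0.25 to 0.775 m from the base axis. Payload 4 kg.
Tool frame: the origin (TCP) lies at the very end of the fingers, on their centre line; the grasp point (between the pads) lies 19 mm behind it; z points along the fingers, y is the direction in which the jaws open and shut (so a half turn about z gives the same grasp; the last joint's range is limited). The gripper opens to 94 mm and grips with 3 to 60 N. Pads are 16 mm wide; open, the fingers measure 119 mm over their backs; the gripper's body (75 mm by 177 mm) begins 78 mm behind the grasp point.
Start: joints at [1.156, 0.087, 1.371, -0, 1.684, -0.103], TCP at [0.169, 0.523, 0.206] pointing down, gripper open.
Joint ranges: [-3.1, 3.1], [-0.76, 2.03], [0.27, 2.55], [-1.08, 4.22], [0.17, 2.65], [-2.57, 2.57]. Speed limits (rad/s): [2.79, 2.79, 3.14, 3.14, 3.14, 3.14].

### API

Orientations are given as a unit quaternion [w, x, y, z].
In Python, from bench import ctrl, vision, finder gives the robot as it stands.
- The arm moves only by the tool send_rows, never from a script. Its arguments are lists of equal length, an entry for each row: "fingers": the finger opening in m, from 0 to 0.094; "xyz": the shift along the tool's x, y, z in m, a list of three; "yaw": the turn about the tool's z in degrees. In form: {"fingers": [fingers, ...], "xyz": [[x, y, z], ...], "yaw": [yaw, ...]}. A call has exactly 8 rows; each row is the pose to reach, as a shift and turn from the pose commanded when the call began, along the tool's axes at that moment; what a row does not reach only later rows make up. A row lasts 1/10 s, in which the tool goes at most 50 mm and 8.59 degrees, less where a joint would pass 70% of its speed; a pose out of reach is approached as far as the arm can. A call with a gripper value outside its range is refused whole. The fingers move at their own pace and stop on an object; the grip force is fixed at half the most. Time passes only in rows, so rows that repeat a pose let the fingers close, or fill a call up. It gives the time, the measured TCP pose, the force and the opening at its end, in the units of the state.
- ctrl.state(): the state, without advancing time (a new reading comes with each control period).
- vision.read_camera(name): name is "scene" or "top"; returns a dict with "frame" (420x560x3 uint8, blue, green, red), "intrinsics" (3x3 intrinsics, pixels), "rvec" (rotation vector, rad) and "tvec" (3), from world to camera coordinates, as OpenCV has them. Camera axes: x right, y down, z forward; pixel columns grow to the right and rows downward; lengths in m; the calibration is good to about 2 mm. A picture is of the moment at which its call begins. There is no depth.
- ctrl.finish_job(): hands the job in, once; it reports no verdict.
Trained networks look in the newest picture that a camera, given by its name, has taken for a name from the list of things; names that differ only in an ending like _2 or _b are one class to them, and where a whole thing is asked for, a point or a joint stands for the part that bears it (a point fixed in the world has none). Each returns a list of dicts, best first, with "conf" (0 to 1); they miss things now and then, are a little off and sometimes report something else, mostly with a low value. They report only what shows in the picture. A call takes as long as a camera call. They do not tell look-alikes from the thing itself.
- finder.boxes_of(camera, target): "position" ([column, row] in pixels, amid what is visible of it).
- finder.silhouettes(camera, target): "region" (420x560 bool, what is visible of it) and "position" ([column, row] in pixels, amid what is visible of it).
- finder.landmark_of(camera, target): "position" ([column, row] in pixels: a listed point, or the origin of a listed thing).
The state is a dict: "clock": time; "joints": joint angles; "qvel": joint speeds; "effort": joint torques, N m; "tcp_pos": TCP position; "tcp_rot": TCP orientation; "contact_force": force on the tool from outside, world axes, zero at the start; "moment": the same for the moment, N m; "opening": finger opening in m.
Only numpy, scipy, OpenCV 4.12 (cv2) and the standard library are available. Lean on these libraries where they do the work, as an engineer would, in place of code of your own. Each camera call takes 0.05 s, during which the arm holds its last target.

## Working session

There is one attempt and no reset: what is moved stays moved. The work goes in short steps, Python scripts to look and compute and a tool call to move; the robot and the scene stay as the last step left them, time stands still between calls to the robot, and variables do not carry over. Pictures are saved under pics/ and viewed, and the job is handed in when it is done.

Besides the shell and the picture viewer there is one more tool, called after "Call:" as name([rows], argument=value, ...), one row to a line, values as JSON. send_rows: Moves the arm, as the interface text tells. Its arguments: {"type":"object","properties":{"fingers":{"type":"array"},"xyz":{"type":"array"},"yaw":{"type":"array"}},"required":["fingers","xyz","yaw"]}

```bash
ls -la; mkdir -p pics
python3 - <<'E'
from bench import ctrl, vision, finder
import cv2,numpy as np
print(ctrl.state())
for n in ("scene","top"):
    c=vision.read_camera(n); cv2.imwrite(f"pics/{n}0.png",c["frame"])
    np.savez(f"{n}_cal.npz",K=c["intrinsics"],r=c["rvec"],t=c["tvec"])
    R=cv2.Rodrigues(np.array(c["rvec"],float))[0]; print(n,c["intrinsics"],-R.T@np.array(c["tvec"]).ravel(),R[2])
E
```

```text
total 12
drwxr-xr-x  3 agent agent 4096 Dec  7 05:21 .
drwxr-xr-x 23 root  root  4096 Dec  7 05:21 ..
drwxr-xr-x  2 agent agent 4096 Dec  7 05:21 pics
{'clock': 0.0, 'joints': array([ 1.15589914e+00,  8.79352572e-02,  1.37221650e+00, -2.48445046e-07,
        1.68359143e+00, -1.03109095e-01]), 'qvel': array([ 0.00334098, -0.00132211, -0.00091305,  0.00146435, -0.00237538,
        0.00084243]), 'effort': array([ 2.82333767e-04, -3.40164292e+01, -3.02431726e+01,  7.16556609e-02,
        3.27411911e-02, -1.62228312e-04]), 'tcp_pos': array([0.16851055, 0.52298642, 0.20433412]), 'tcp_rot': array([-2.75274967e-04,  1.55263287e-01,  9.87872540e-01, -1.03943417e-03]), 'contact_force': array([-0.36647902, -0.29035024, -0.2989985 ]), 'moment': array([-0.03072593, -0.08006688,  0.01517959]), 'opening': 0.09416842530678539}
scene [[476.61391453   0.         283.70976878]
 [  0.         476.61391453 212.70724184]
 [  0.           0.           1.        ]] [ 1.04140649 -0.60927266  1.06404746] [-0.40290553  0.4753212  -0.78213611]
top [[473.52055533   0.         278.76845294]
 [  0.         473.52055533 215.99234625]
 [  0.           0.           1.        ]] [ 0.33466626 -0.01726875  1.31925494] [ 0.18762063 -0.01218398 -0.982166  ]
```

View pics/scene0.png

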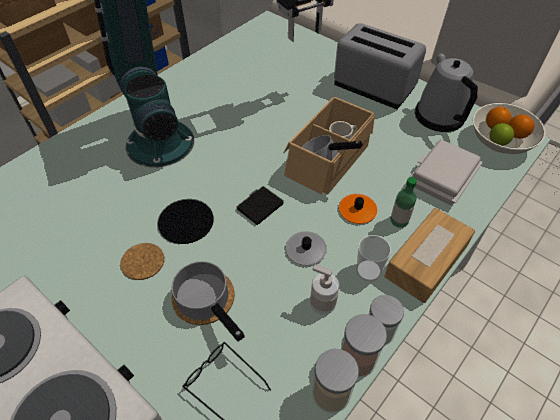

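View pics/top0.png

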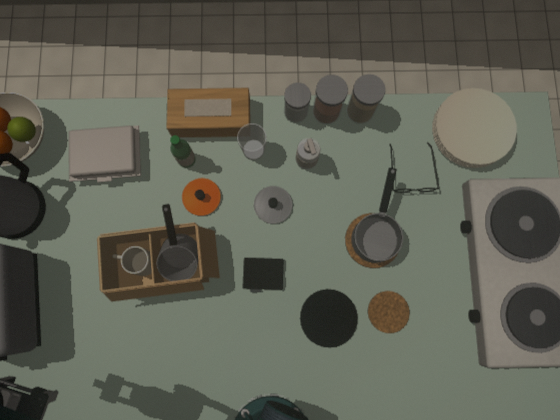

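Run:
```python
from bench import ctrl, vision, finder
for n in ("scene","top"):
    vision.read_camera(n)
    for t in "small_pan small_handle large_pan large_handle lid lid_knob carton trivet mug".split():
        print(n,t,[(round(d["conf"],2),[round(float(v),1) for v in d["position"]]) for d in finder.landmark_of(n,t)])
print(ctrl.state()["clock"])
```

```text
scene small_pan [(0.75, [326.0, 167.9])]
scene small_handle [(0.92, [352.2, 143.4])]
scene large_pan [(0.72, [204.6, 295.8])]
scene large_handle [(0.96, [227.5, 320.5])]
scene lid [(0.91, [303.3, 245.5]), (0.88, [355.1, 206.6])]
scene lid_knob [(0.84, [306.5, 237.5]), (0.65, [358.7, 201.4])]
scene carton [(0.93, [328.6, 157.5])]
scene trivet [(0.7, [143.4, 260.7]), (0.62, [184.7, 223.5]), (0.36, [352.1, 143.4]), (0.32, [342.0, 152.9])]
scene mug [(0.75, [342.9, 152.2]), (0.4, [323.8, 169.3])]
top small_pan [(0.71, [176.6, 249.8]), (0.17, [187.0, 160.2])]
top small_handle [(0.88, [166.2, 213.8])]
top large_pan [(0.82, [372.7, 236.3]), (0.36, [145.0, 262.7])]
top large_handle [(0.66, [386.6, 189.3])]
top lid [(0.65, [201.7, 198.7]), (0.58, [274.4, 205.0])]
top lid_knob [(0.93, [198.0, 192.6])]
top carton [(0.85, [164.4, 260.6])]
top trivet [(0.87, [390.4, 313.7]), (0.85, [325.8, 317.1])]
top mug [(0.79, [146.4, 262.2])]
1.1
```

```bash
cat > h.py <<'E'
import numpy as np,cv2
C={}
for n in("scene","top"):
    d=np.load(f"{n}_cal.npz"); R=cv2.Rodrigues(d["r"].astype(float))[0]; t=d["t"].astype(float).reshape(3)
    C[n]=(d["K"],R,t)
def P(n): K,R,t=C[n]; return K@np.c_[R,t]
def tri(a,b):
    X=cv2.triangulatePoints(P("scene"),P("top"),np.array(a,float).reshape(2,1),np.array(b,float).reshape(2,1)).ravel(); X=X[:3]/X[3]
    err=[np.linalg.norm(proj(n,X)-p) for n,p in(("scene",a),("top",b))]
    return X.round(4),np.round(err,1)
def proj(n,X):
    K,R,t=C[n]; return cv2.projectPoints(np.atleast_2d(np.array(X,float)),cv2.Rodrigues(R)[0],t,K,None)[0].reshape(-1,2).squeeze()
def onz(n,p,z):
    K,R,t=C[n]; d=R.T@np.linalg.inv(K)@np.array([*p,1.]); c=-R.T@t; return (c+d*(z-c[2])/d[2]).round(4)
E
python3 - <<'E'
from h import *
for k,a,b in [("small_pan",(326.0,167.9),(176.6,249.8)),("shandle",(352.2,143.4),(166.2,213.8)),("large",(204.6,295.8),(372.7,236.3)),("lhandle",(227.5,320.5),(386.6,189.3)),("lid",(303.3,245.5),(274.4,205)),("knob",(306.5,237.5),(272.7,202)),("carton",(328.6,157.5),(164.4,260.6)),("mug",(342.9,152.2),(146.4,262.2))]:
    print(k,*tri(a,b))
for n,p,z in [("scene",(204.6,295.8),.008),("top",(372.7,236.3),.008),("scene",(303.3,245.5),.006),("top",(274.4,205),.006),("scene",(328.6,157.5),0),("top",(164.4,260.6),0),("scene",(306.5,237.5),.042)]: print(n,p,onz(n,p,z))
for n in C:
    im=cv2.imread(f"pics/{n}0.png")
    x0,y0,w,h=(270,80,150,120) if n=="scene" else (80,190,160,120)
    cv2.imwrite(f"pics/{n}_carton.png",cv2.resize(im[y0:y0+h,x0:x0+w],None,fx=5,fy=5,interpolation=cv2.INTER_CUBIC)[:600,:800])
    x0,y0,w,h=(150,220,180,130) if n=="scene" else (240,140,180,140)
    cv2.imwrite(f"pics/{n}_pan.png",cv2.resize(im[y0:y0+h,x0:x0+w],None,fx=4,fy=4,interpolation=cv2.INTER_CUBIC)[:600,:800])
E
```

```text
small_pan [0.4901 0.2462 0.0183] [1.6 1.8]
shandle [0.5641 0.2457 0.1642] [0.9 1. ]
large [ 0.5213 -0.2961  0.01  ] [0.5 0.5]
lhandle [ 0.6391 -0.3263  0.0785] [0.5 0.4]
lid [ 0.6145 -0.0226  0.0162] [0.4 0.4]
knob [ 0.6171 -0.0168  0.0486] [0.2 0.2]
carton [0.4651 0.2836 0.0164] [0.2 0.2]
mug [ 0.4693  0.344  -0.0051] [2.6 3. ]
scene (204.6, 295.8) [ 0.5194 -0.2964  0.008 ]
top (372.7, 236.3) [ 0.5224 -0.2955  0.008 ]
scene (303.3, 245.5) [ 0.6096 -0.0178  0.006 ]
top (274.4, 205) [ 0.6175 -0.0218  0.006 ]
scene (328.6, 157.5) [0.4564 0.2982 0.    ]
top (164.4, 260.6) [0.4663 0.2869 0.    ]
scene (306.5, 237.5) [ 0.6147 -0.0126  0.042 ]
```

View pics/scene_carton.png

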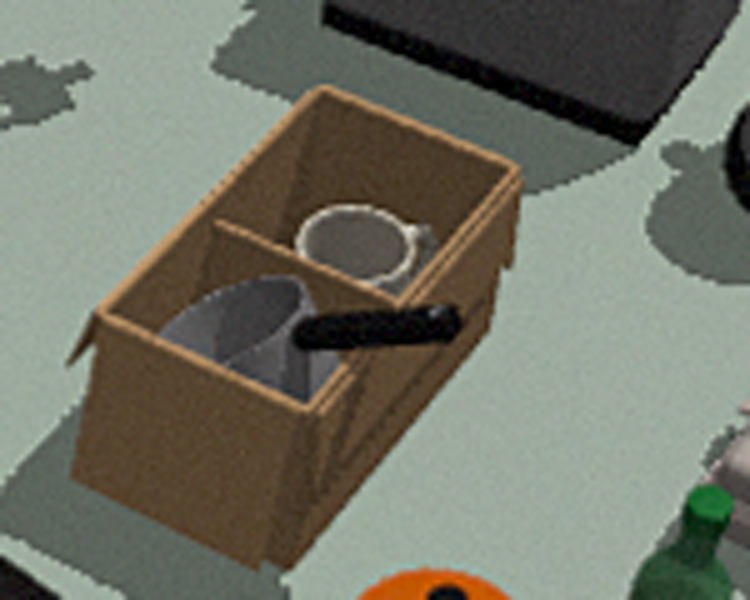

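View pics/top_carton.png

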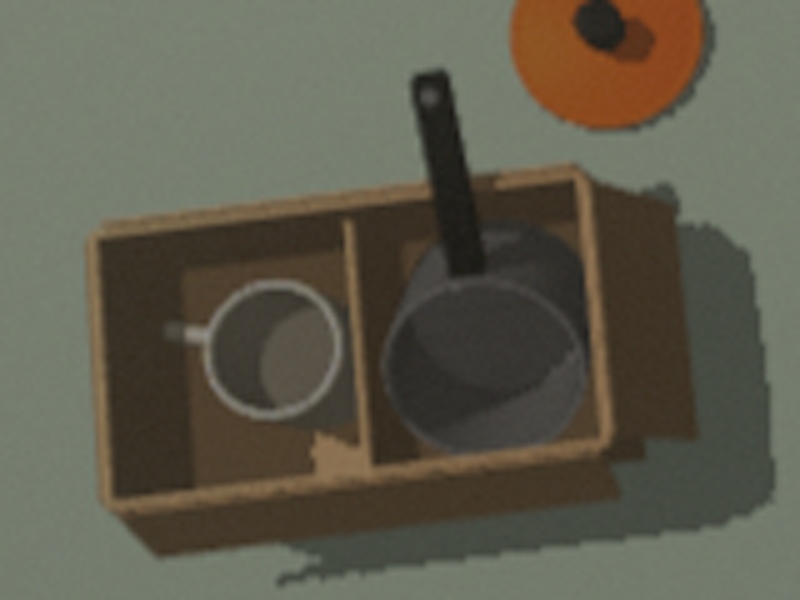

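View pics/scene_pan.png

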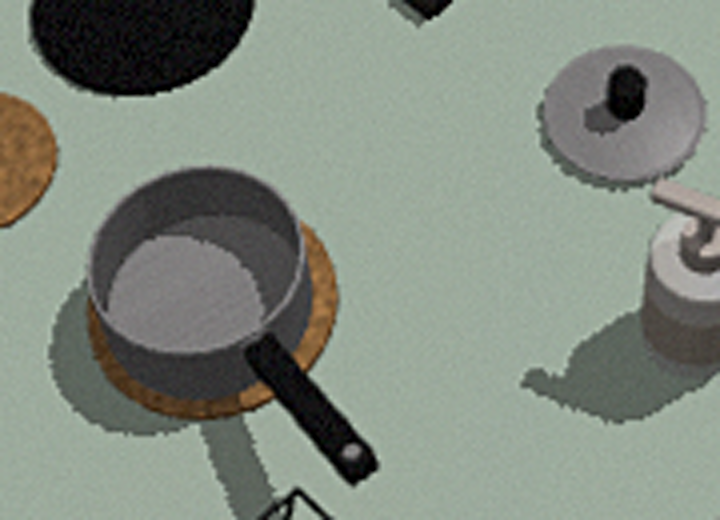

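View pics/top_pan.png

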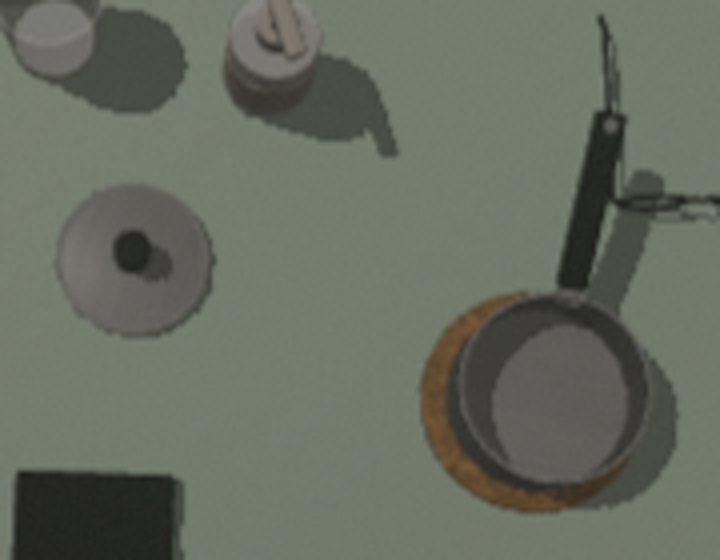

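```bash
python3 - <<'E'
from bench import ctrl, vision, finder
import numpy as np
out={}
for n in ("scene","top"):
    vision.read_camera(n)
    for t in "small_pan small_handle large_pan lid carton lid_knob".split():
        for i,d in enumerate(finder.silhouettes(n,t)):
            if d["conf"]>.4:
                print(n,t,i,round(d["conf"],2),np.round(d["position"],1),d["region"].sum()); out[f"{n}-{t}-{i}"]=d["region"]
np.savez_compressed("sil.npz",**out); print(ctrl.state()["clock"])
E
python3 - <<'E'
from h import *
d=np.load("sil.npz")
for n in C:
    im=cv2.imread(f"pics/{n}0.png")
    cols=[(0,0,255),(0,255,255),(0,255,0),(255,0,0),(255,0,255),(255,255,0)]
    for i,k in enumerate([k for k in d if k.startswith(n)]):
        c,_=cv2.findContours(d[k].astype(np.uint8),0,2); cv2.drawContours(im,c,-1,cols[i%6],1)
    im=im[90:350,120:410] if n=="scene" else im[150:330,80:430]
    f=min(800/im.shape[1],600/im.shape[0]); cv2.imwrite(f"pics/{n}_sil.png",cv2.resize(im,None,fx=f,fy=f,interpolation=0))
E
```

```text
scene small_pan 0 0.7 [326.2 144.4] 747
scene small_handle 0 0.85 [329.3 144.1] 757
scene small_handle 1 0.48 [203.7 290.6] 2855
scene large_pan 0 0.9 [205.3 291.2] 2987
scene lid 0 0.83 [353.9 206.8] 914
scene carton 0 0.69 [322.3 157.1] 4436
scene carton 1 0.61 [326.5 145.2] 799
scene lid_knob 0 0.69 [307.2 248.5] 1093
scene lid_knob 1 0.69 [358.3 205.6] 934
top small_pan 0 0.69 [174.  255.4] 1807
top small_handle 0 0.88 [174.9 250.6] 1832
top large_pan 0 0.62 [305.  150.4] 616
top lid 0 0.94 [275.5 203. ] 1161
top lid 1 0.69 [201.5 196.6] 1158
top carton 0 0.63 [149.7 263.9] 5556
top carton 1 0.5 [356.3 257.1] 570
top lid_knob 0 0.68 [270.2 206.7] 1150
top lid_knob 1 0.58 [198.9 196.8] 1106
1.8
```

View pics/scene_sil.png

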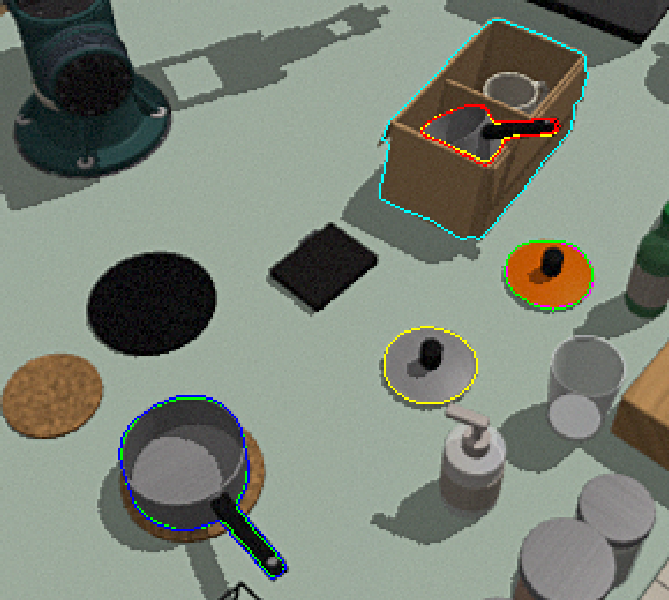

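View pics/top_sil.png

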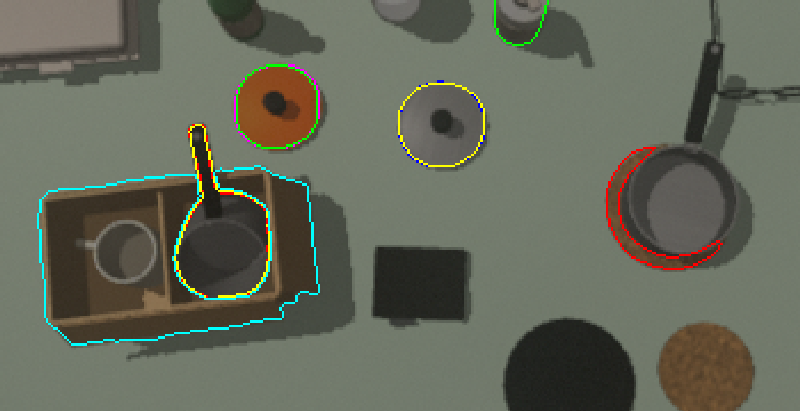

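Run:
```python
from h import *
from scipy.optimize import least_squares
a=np.linspace(0,2*np.pi,721)
def ext(n,c,r):
    p=proj(n,np.c_[c[0]+r*np.cos(a),c[1]+r*np.sin(a),0*a+c[2]]); return np.r_[p.min(0),p.max(0)]
obs={"rim":(.065,.068,{"top":[355,213.7,402.5,261.7],"scene":[172,261.75,226,308]}),
 "lid":(.055,.008,{"top":[254.25,186,293.25,224.25],"scene":[286.25,231,326.25,265.5]})}
for k,(r,z,o) in obs.items():
    for ns in (["top"],["scene"],["top","scene"]):
        f=lambda v:np.concatenate([ext(n,(v[0],v[1],z),r)-o[n] for n in ns])
        s=least_squares(f,[.55,-.1]); print(k,ns,s.x.round(4),s.fun.round(1))
for k,p,q in [("outer",(361.5,144),(165.8,205)),("inner",(330,147.3),(173.2,243.7))]: print(k,*tri(p,q))
```

```text
rim ['top'] [ 0.5104 -0.2988] [-0.6 -0.1  0.6  0.1]
rim ['scene'] [ 0.5161 -0.3007] [-0.4 -0.8  0.4  0.7]
rim ['top', 'scene'] [ 0.5132 -0.2997] [-0.3 -1.1  0.8 -1.  -0.9 -1.7 -0.1 -0.4]
lid ['top'] [ 0.6172 -0.02  ] [ 0.1  0.1 -0.1 -0.1]
lid ['scene'] [ 0.6211 -0.0196] [-0.6  0.2  0.6 -0.2]
lid ['top', 'scene'] [ 0.6192 -0.0196] [-0.1 -0.6 -0.2 -0.8 -1.1 -0.1 -0.  -0.6]
outer [0.5874 0.2479 0.1733] [0.5 0.6]
inner [0.4971 0.2387 0.1126] [0.4 0.5]
```

```bash
cat >> h.py <<'E'
def go(target,yang=None):
    """shift in tool axes from present measured pose to world target; yang=world angle (deg) of tool y"""
    from bench import ctrl
    from scipy.spatial.transform import Rotation as Ro
    s=ctrl.state(); q=s["tcp_rot"]; R=Ro.from_quat([q[1],q[2],q[3],q[0]]).as_matrix()
    ya=np.degrees(np.arctan2(R[1,1],R[0,1]))
    print("t",round(s["clock"],2),"tcp",s["tcp_pos"].round(4),"yang",round(ya,1),"tilt",np.degrees(np.arccos(-R[2,2])).round(2),"F",np.round(s["contact_force"],1),"M",np.round(s["moment"],2),"open",round(s["opening"],4),"j",s["joints"].round(2),"qv",abs(s["qvel"]).max().round(3))
    if target is not None:
        print("shift",(R.T@(np.array(target)-s["tcp_pos"])).round(4),"yaw",None if yang is None else round(-(yang-ya),1))
E
python3 -c "
from h import *
go((.561,.245,.25),96.5)"
```

```text
t 1.8 tcp [0.1688 0.5235 0.2055] yang 72.1 tilt 0.0 F [0.2 0.5 0.1] M [-0.    0.02 -0.08] open 0.0942 j [ 1.16  0.09  1.37 -0.    1.68 -0.1 ] qv 0.003
shift [-0.4588 -0.1447 -0.0445] yaw -24.4
```

Call:
send_rows([
  [-0.03,-0.01,-0.02],
  [-0.075,-0.024,-0.045],
  [-0.12,-0.038,-0.045],
  [-0.165,-0.052,-0.045],
  [-0.21,-0.066,-0.045],
  [-0.255,-0.08,-0.045],
  [-0.3,-0.095,-0.045],
  [-0.345,-0.109,-0.045],
], fingers=[0.06,0.06,0.06,0.06,0.06,0.06,0.06,0.06], yaw=[-3,-6,-9,-12,-15,-18,-21,-24.4])

```text
clock: 2.6
tcp_pos: [0.465, 0.3125, 0.2508]
tcp_rot: [0.0, -0.058, 0.998, 0.0]
contact_force: [0.1, 0.6, -0.0]
opening: 0.0602
```

```bash
python3 -c "
from h import *
go((.561,.245,.25),96.5)"
```

```text
t 2.6 tcp [0.465  0.3125 0.2508] yang 96.7 tilt 0.04 F [ 0.1  0.6 -0. ] M [ 0.04 -0.02  0.05] open 0.0602 j [ 0.49  0.11  1.26  0.    1.77 -1.2 ] qv 1.361
shift [-0.0875 -0.0782  0.0008] yaw 0.2
```

Call:
send_rows([
  [-0.03,-0.027,0],
  [-0.06,-0.054,0],
  [-0.08,-0.072,0],
  [-0.088,-0.078,0],
  [-0.088,-0.078,0.03],
  [-0.088,-0.078,0.06],
  [-0.088,-0.078,0.075],
  [-0.088,-0.078,0.075],
], fingers=[0.06,0.06,0.06,0.06,0.06,0.06,0.06,0.06], yaw=[0,0,0,0,0,0,0,0])

```text
clock: 3.4
tcp_pos: [0.5579, 0.2466, 0.1725]
tcp_rot: [-0.003, -0.057, 0.998, -0.001]
contact_force: [-0.8, 0.4, -0.1]
opening: 0.0599
```

Run:
```python
from h import *
from bench import vision
for n in C:
    im=vision.read_camera(n)["frame"]
    x0,y0,w,h=(270,60,160,130) if n=="scene" else (80,170,160,120)
    cv2.imwrite(f"pics/{n}_1.png",cv2.resize(im[y0:y0+h,x0:x0+w],None,fx=4.5,fy=4.5,interpolation=2))
go((.561,.245,.137),96.5)
```

```text
t 3.5 tcp [0.5599 0.2471 0.1765] yang 96.6 tilt 0.06 F [-0.1  0.2  0.5] M [ 0.04  0.02 -0.01] open 0.0601 j [ 0.32  0.23  1.26  0.    1.65 -1.36] qv 0.035
shift [-0.0008 -0.0022  0.0395] yaw 0.1
```

View pics/scene_1.png

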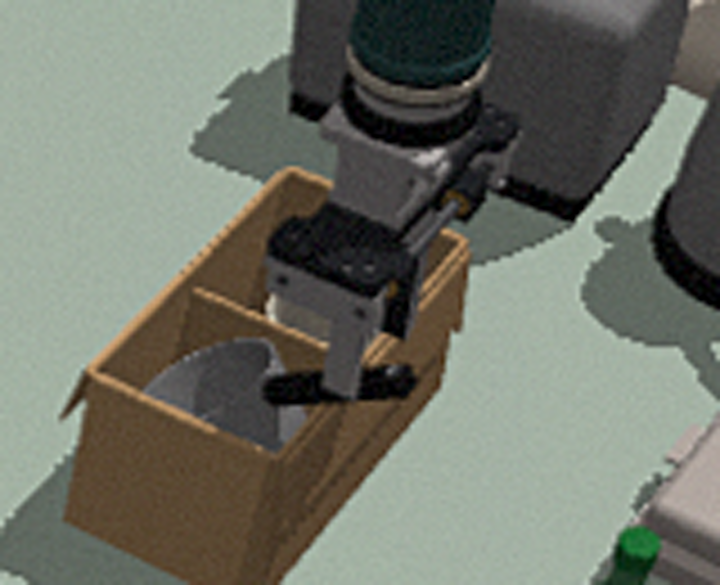

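View pics/top_1.png

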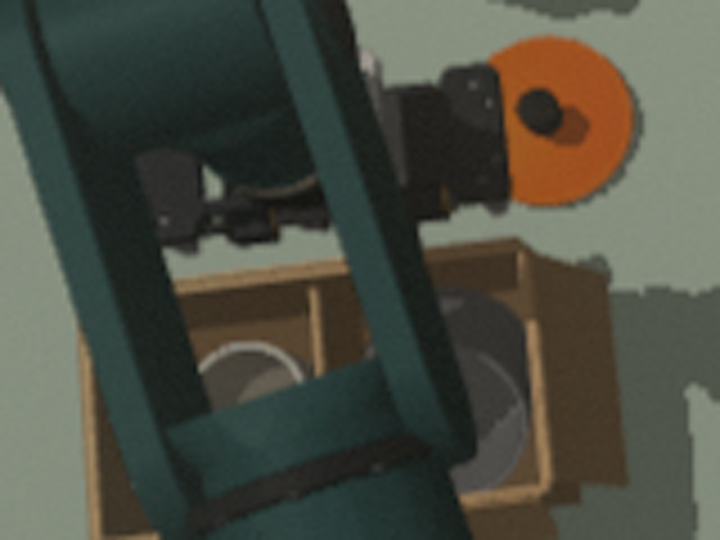

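Call:
send_rows([
  [0,-0.002,0.015],
  [0,-0.002,0.03],
  [0,-0.002,0.039],
  [0,-0.002,0.039],
  [0,-0.002,0.039],
  [0,-0.002,0.039],
  [0,-0.002,0.039],
  [0,-0.002,0.039],
], fingers=[0.06,0.06,0.06,0.06,0.0,0.0,0.0,0.0], yaw=[0,0,0,0,0,0,0,0])

```text
clock: 4.3
tcp_pos: [0.5605, 0.2446, 0.1372]
tcp_rot: [0.001, -0.057, 0.998, 0.0]
contact_force: [0.4, -0.6, 0.5]
opening: 0.0314
```

Run:
```python
from h import *
from bench import vision
for n in ["scene"]:
    im=vision.read_camera(n)["frame"]
    x0,y0,w,h=(270,60,160,130) if n=="scene" else (80,170,160,120)
    cv2.imwrite(f"pics/{n}_2.png",cv2.resize(im[y0:y0+h,x0:x0+w],None,fx=4.5,fy=4.5,interpolation=2))
go((.556,.245,.35),96.5)
```

```text
t 4.35 tcp [0.5604 0.2446 0.137 ] yang 96.5 tilt 0.06 F [ 0.1  0.3 -1. ] M [0.02 0.01 0.03] open 0.0273 j [ 0.32  0.24  1.33  0.    1.57 -1.37] qv 0.002
shift [ 0.0042  0.001  -0.213 ] yaw 0.0
```

View pics/scene_2.png

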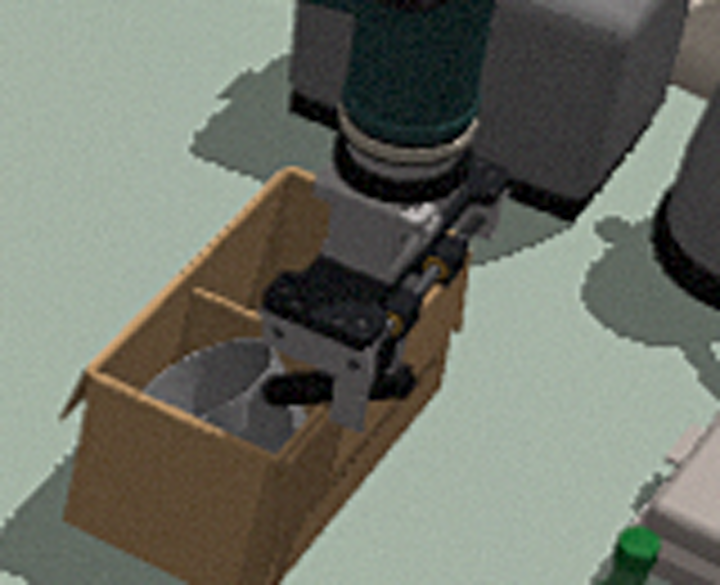

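Fingers straddle the handle (crop about (350,400)); closing is still under way, then lift slowly at first.

Call:
send_rows([
  [0,0,0],
  [0,0,0],
  [0,0,0],
  [0,0,0],
  [0,0,0],
  [0,0,-0.005],
  [0,0,-0.015],
  [0,0,-0.03],
], fingers=[0,0,0,0,0,0,0,0], yaw=[0,0,0,0,0,0,0,0])

```text
clock: 5.15
tcp_pos: [0.5596, 0.2441, 0.166]
tcp_rot: [-0.001, -0.057, 0.998, -0.0]
contact_force: [-0.0, 1.3, -1.7]
opening: 0.0177
```

Run:
```python
from h import *
from bench import vision
for n in ["scene"]:
    im=vision.read_camera(n)["frame"]
    x0,y0,w,h=(270,60,160,130) if n=="scene" else (80,170,160,120)
    cv2.imwrite(f"pics/{n}_3.png",cv2.resize(im[y0:y0+h,x0:x0+w],None,fx=4.5,fy=4.5,interpolation=2))
go((.556,.245,.35),96.5)
```

```text
t 5.2 tcp [0.5613 0.2448 0.1705] yang 96.5 tilt 0.25 F [ 1.8  0.3 -0.7] M [ 0.07 -0.32  0.02] open 0.018 j [ 0.32  0.23  1.28 -0.    1.63 -1.37] qv 0.061
shift [ 0.0045  0.001  -0.1795] yaw 0.0
```

View pics/scene_3.png

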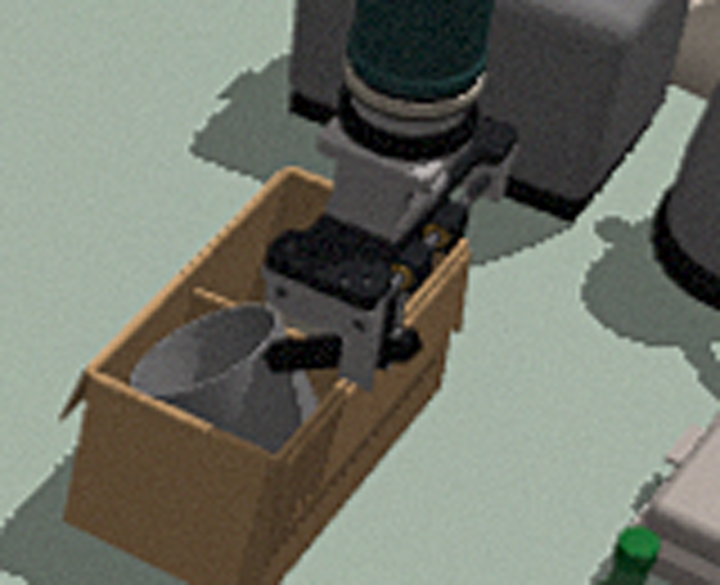

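Call:
send_rows([
  [0,0,-0.015],
  [0,0,-0.035],
  [0,0,-0.06],
  [0,0,-0.085],
  [0,0,-0.11],
  [0,0,-0.135],
  [0,0,-0.155],
  [0,0,-0.17],
], fingers=[0,0,0,0,0,0,0,0], yaw=[0,0,0,0,0,0,0,0])

```text
clock: 6.0
tcp_pos: [0.5603, 0.2445, 0.3397]
tcp_rot: [0.002, -0.057, 0.998, 0.0]
contact_force: [-0.0, -0.1, -2.0]
opening: 0.0177
```

Run:
```python
from h import *
from bench import vision
for n in C:
    im=vision.read_camera(n)["frame"]
    cv2.imwrite(f"pics/{n}_4.png",im)
go((.60,-.1,.35),96.5)
```

```text
t 6.1 tcp [0.5608 0.2447 0.3407] yang 96.5 tilt 0.39 F [ 0.4  0.7 -2.1] M [ 0.05 -0.16  0.04] open 0.0179 j [ 0.32  0.24  0.93  0.    1.97 -1.37] qv 0.068
shift [ 3.000e-04 -3.469e-01 -9.800e-03] yaw 0.0
```

View pics/scene_4.png

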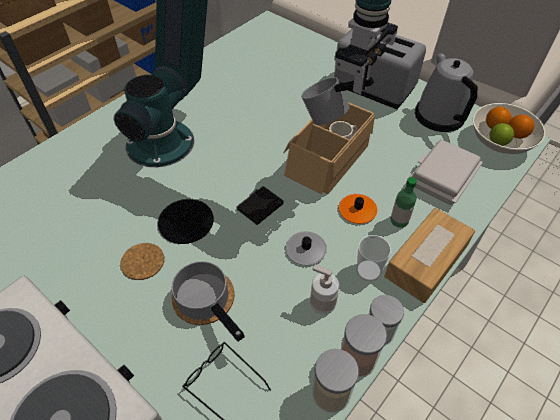

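View pics/top_4.png

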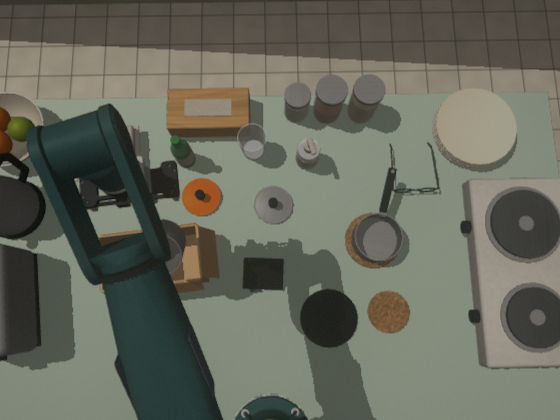

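Call:
send_rows([
  [0.004,-0.008,0],
  [0.011,-0.024,0],
  [0.019,-0.04,0],
  [0.027,-0.057,0],
  [0.035,-0.074,0],
  [0.043,-0.09,0],
  [0.051,-0.107,0],
  [0.058,-0.123,0],
], fingers=[0,0,0,0,0,0,0,0], yaw=[3,9,15,21.5,28,34.5,41,48])

```text
clock: 6.9
tcp_pos: [0.5158, 0.1148, 0.3358]
tcp_rot: [-0.001, 0.356, 0.934, -0.0]
contact_force: [1.5, 0.4, -2.5]
opening: 0.0176
```

Run:
```python
from h import *
go((.475,-.01,.33),0.5)
for p in [(244,258),(284,289),(244,289),(284,258)]: print(onz("top",p,.016))
for p in [(329,318),(300,318),(358,318)]: print(onz("top",p,.008))
```

```text
t 6.9 tcp [0.5158 0.1148 0.3358] yang 48.3 tilt 0.08 F [ 1.5  0.4 -2.5] M [-0.14 -0.09  0.01] open 0.0176 j [ 0.11  0.05  1.15 -0.    1.94 -0.73] qv 0.918
shift [-0.0527 -0.1203  0.0059] yaw 47.8
[0.4676 0.0647 0.016 ]
[ 0.3811 -0.0436  0.016 ]
[0.3832 0.0652 0.016 ]
[ 0.4655 -0.0455  0.016 ]
[ 0.3012 -0.164   0.008 ]
[ 0.3028 -0.0854  0.008 ]
[ 0.2996 -0.2427  0.008 ]
```

Call:
send_rows([
  [-0.008,-0.016,0],
  [-0.017,-0.032,0],
  [-0.026,-0.048,0],
  [-0.035,-0.064,0],
  [-0.044,-0.08,0],
  [-0.053,-0.096,0],
  [-0.061,-0.112,0],
  [-0.069,-0.128,0],
], fingers=[0,0,0,0,0,0,0,0], yaw=[6,12,18,24,30,36,42,48])

```text
clock: 7.7
tcp_pos: [0.4827, -0.0267, 0.3357]
tcp_rot: [-0.001, 0.705, 0.709, -0.001]
contact_force: [-0.0, -0.7, -1.4]
opening: 0.0178
```

Run:
```python
from h import *
go((.449,-.166,.25),-45)
```

```text
t 7.7 tcp [ 0.4827 -0.0267  0.3357] yang 0.3 tilt 0.09 F [-0.  -0.7 -1.4] M [-0.19  0.07 -0.  ] open 0.0178 j [-0.17 -0.05  1.25 -0.    1.94 -0.18] qv 0.672
shift [-0.1392 -0.0343  0.0858] yaw 45.3
```

Call:
send_rows([
  [-0.018,-0.004,0.01],
  [-0.036,-0.009,0.025],
  [-0.055,-0.014,0.04],
  [-0.075,-0.018,0.055],
  [-0.095,-0.023,0.07],
  [-0.115,-0.028,0.085],
  [-0.132,-0.032,0.1],
  [-0.139,-0.034,0.11],
], fingers=[0,0,0,0,0,0,0,0], yaw=[6,12,18,24,30,36,41.5,45.3])

```text
clock: 8.5
tcp_pos: [0.4492, -0.1663, 0.2242]
tcp_rot: [-0.001, 0.924, 0.382, -0.002]
contact_force: [-0.0, -0.2, -2.3]
opening: 0.0176
```

Run:
```python
from h import *
from bench import vision
for n in C:
    im=vision.read_camera(n)["frame"]
    im=im[180:330,180:400] if n=="scene" else im[150:330,240:440]
    cv2.imwrite(f"pics/{n}_5.png",cv2.resize(im,None,fx=3.3,fy=3.3))
go((.449,-.166,.16),-45)
```

```text
t 8.6 tcp [ 0.449  -0.1655  0.2238] yang -44.9 tilt 0.33 F [ 0.7  0.8 -3.1] M [-0.13  0.24 -0.  ] open 0.0178 j [-0.47 -0.07  1.49 -0.    1.72  0.31] qv 0.042
shift [-0.0002  0.0007  0.0638] yaw 0.1
```

View pics/scene_5.png

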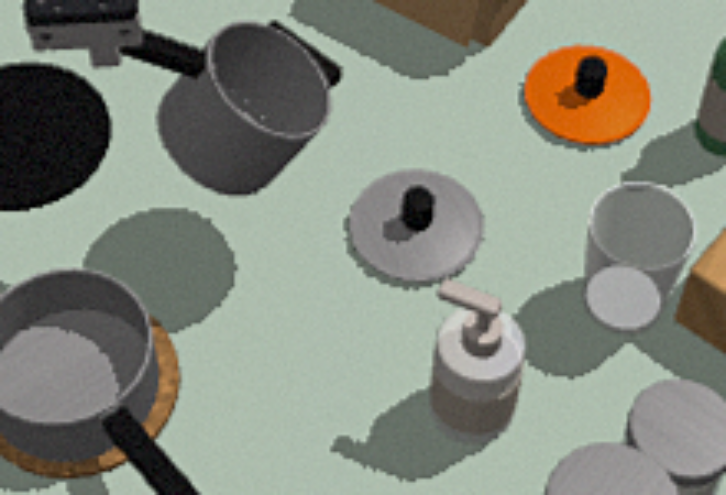

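View pics/top_5.png

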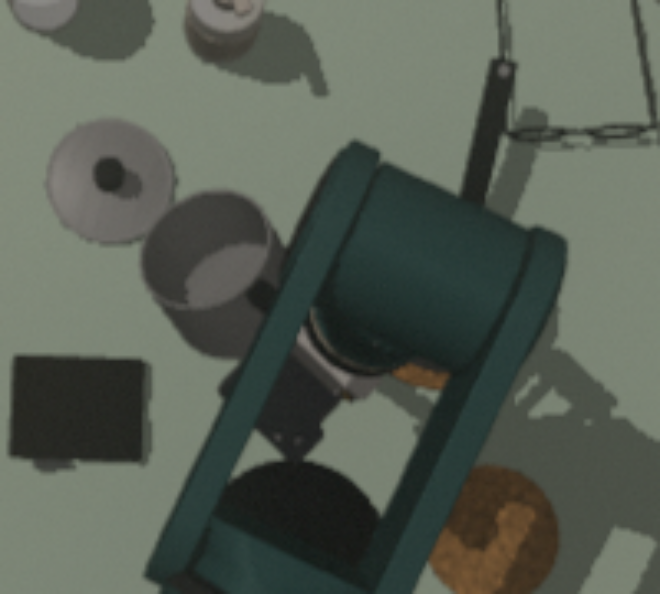

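Call:
send_rows([
  [-0.002,0,0.01],
  [-0.006,0,0.025],
  [-0.01,0,0.04],
  [-0.013,0,0.053],
  [-0.015,0,0.064],
  [-0.015,0,0.07],
  [-0.015,0,0.075],
  [-0.015,0,0.078],
], fingers=[0,0,0,0,0,0,0,0], yaw=[0,0,0,0,0,0,0,0])

```text
clock: 9.4
tcp_pos: [0.4404, -0.1759, 0.1483]
tcp_rot: [-0.0, 0.923, 0.385, 0.0]
contact_force: [0.3, -0.1, -1.5]
opening: 0.0178
```

Run:
```python
from h import *
from bench import vision
for n in ["scene"]:
    im=vision.read_camera(n)["frame"]
    im=im[170:300,180:340] if n=="scene" else im[150:330,240:440]
    cv2.imwrite(f"pics/{n}_6.png",cv2.resize(im,None,fx=4,fy=4))
go((.449,-.166,.16),-45)
```

```text
t 9.45 tcp [ 0.4402 -0.1758  0.148 ] yang -44.8 tilt 0.02 F [-0.   0.6 -2.9] M [-0.13  0.21  0.01] open 0.0175 j [-0.5  -0.06  1.64  0.    1.57  0.28] qv 0.016
shift [ 0.0131 -0.0007 -0.012 ] yaw 0.2
```

View pics/scene_6.png

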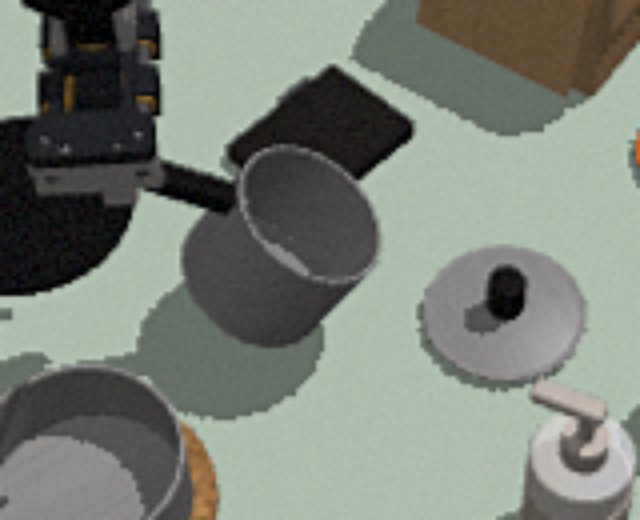

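Call:
send_rows([
  [0,0,0.002],
  [0,0,0.004],
  [0,0,0.006],
  [0,0,0.008],
  [0,0,0.01],
  [0,0,0.012],
  [0,0,0.014],
  [0,0,0.014],
], fingers=[0,0,0,0,0,0,0,0], yaw=[0,0,0,0,0,0,0,0])

```text
clock: 10.25
tcp_pos: [0.44, -0.1758, 0.134]
tcp_rot: [-0.0, 0.923, 0.385, -0.0]
contact_force: [-0.5, -0.4, -2.2]
opening: 0.0178
```

Run:
```python
from h import *
from bench import vision
for n in ["scene"]:
    im=vision.read_camera(n)["frame"]
    im=im[170:300,180:340] if n=="scene" else im[150:330,240:440]
    cv2.imwrite(f"pics/{n}_7.png",cv2.resize(im,None,fx=4,fy=4))
go((.449,-.166,.16),-45)
```

```text
t 10.3 tcp [ 0.4401 -0.1759  0.1342] yang -44.8 tilt 0.03 F [-0.4 -0.5 -1.4] M [-0.15  0.23  0.04] open 0.0176 j [-0.5  -0.06  1.66  0.    1.54  0.28] qv 0.008
shift [ 0.0133 -0.0007 -0.0258] yaw 0.2
```

View pics/scene_7.png

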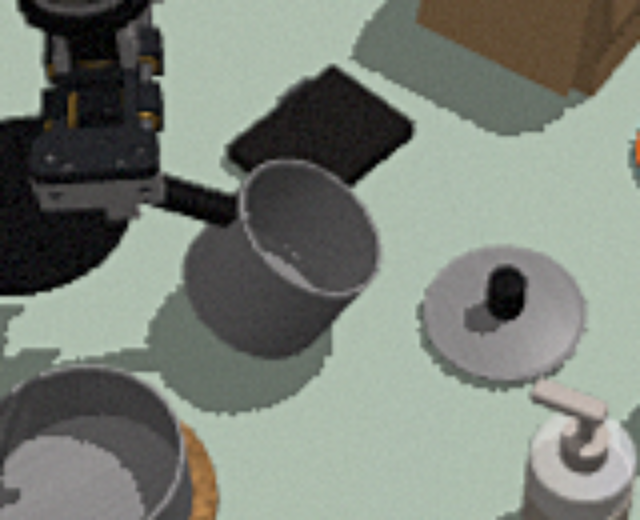

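Call:
send_rows([
  [0,0,0.002],
  [0,0,0.004],
  [0,0,0.006],
  [0,0,0.008],
  [0,0,0.01],
  [0,0,0.012],
  [0,0,0.012],
  [0,0,0.012],
], fingers=[0,0,0,0,0,0,0,0], yaw=[0,0,0,0,0,0,0,0])

```text
clock: 11.1
tcp_pos: [0.4396, -0.1809, 0.1282]
tcp_rot: [0.005, 0.923, 0.384, -0.002]
contact_force: [-11.2, -9.3, 18.0]
opening: 0.0178
```

Run:
```python
from h import *
from bench import vision
for n in ["scene"]:
    im=vision.read_camera(n)["frame"]
    im=im[170:300,180:340] if n=="scene" else im[150:330,240:440]
    cv2.imwrite(f"pics/{n}_8.png",cv2.resize(im,None,fx=4,fy=4))
go((.449,-.166,.16),-45)
```

```text
t 11.15 tcp [ 0.4396 -0.1808  0.1282] yang -44.9 tilt 0.66 F [-11.6  -6.9  18.9] M [-1.14  2.25  0.24] open 0.018 j [-0.5  -0.06  1.67 -0.01  1.52  0.28] qv 0.002
shift [ 0.0169 -0.0035 -0.0319] yaw 0.1
```

View pics/scene_8.png

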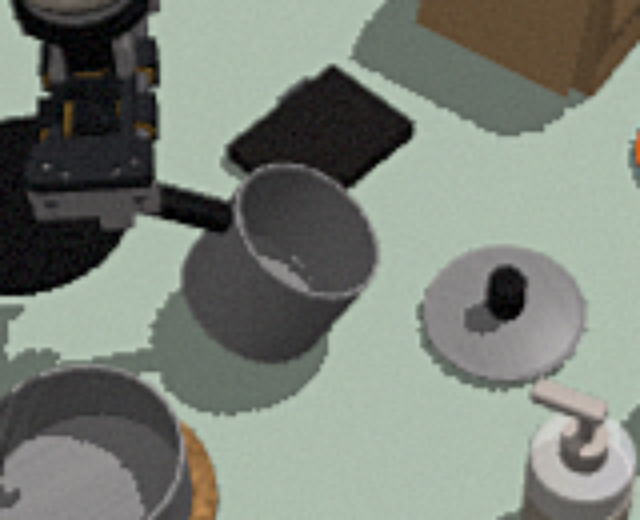

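Call:
send_rows([
  [-0.008,0,-0.004],
  [-0.016,0,0],
  [-0.023,0,0.006],
  [-0.03,0,0.012],
  [-0.037,0,0.018],
  [-0.043,0,0.024],
  [-0.049,0,0.03],
  [-0.054,0,0.036],
], fingers=[0,0,0,0,0,0,0,0], yaw=[0,0,0,0,0,0,0,0])

```text
clock: 11.95
tcp_pos: [0.4018, -0.2141, 0.0854]
tcp_rot: [-0.001, 0.923, 0.385, -0.0]
contact_force: [1.1, 0.6, -0.3]
opening: 0.0176
```

Run:
```python
from h import *
from bench import vision
for n in ["scene"]:
    im=vision.read_camera(n)["frame"]
    im=im[170:300,180:340] if n=="scene" else im[150:330,240:440]
    cv2.imwrite(f"pics/{n}_9.png",cv2.resize(im,None,fx=4,fy=4))
go((.449,-.166,.16),-45)
```

```text
t 12.0 tcp [ 0.4007 -0.2144  0.0844] yang -44.8 tilt 0.18 F [0.2 0.6 1. ] M [ 0.13 -0.27 -0.15] open 0.0178 j [-0.62 -0.07  1.77 -0.    1.44  0.17] qv 0.026
shift [ 0.0683 -0.     -0.0757] yaw 0.2
```

View pics/scene_9.png

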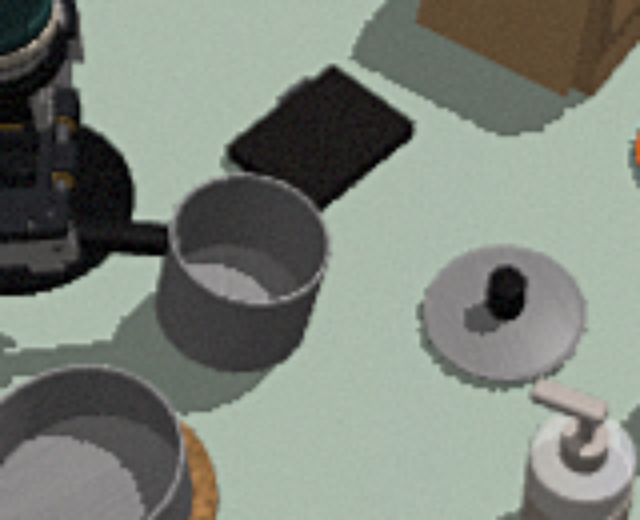

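Call:
send_rows([
  [-0.006,0,0.005],
  [-0.011,0,0.01],
  [-0.015,0,0.015],
  [-0.018,0,0.019],
  [-0.021,0,0.022],
  [-0.023,0,0.025],
  [-0.024,0,0.027],
  [-0.024,0,0.027],
], fingers=[0,0,0,0,0,0,0,0], yaw=[0,0,0,0,0,0,0,0])

```text
clock: 12.8
tcp_pos: [0.3851, -0.2314, 0.0592]
tcp_rot: [-0.0, 0.923, 0.385, -0.0]
contact_force: [0.4, 0.5, 0.0]
opening: 0.0174
```

Run:
```python
from h import *
from bench import vision
for n in ["scene"]:
    im=vision.read_camera(n)["frame"]
    im=im[170:300,180:340] if n=="scene" else im[150:330,240:440]
    cv2.imwrite(f"pics/{n}_10.png",cv2.resize(im,None,fx=4,fy=4))
go((.449,-.166,.16),-45)
```

```text
t 12.85 tcp [ 0.3852 -0.2314  0.0594] yang -44.8 tilt 0.02 F [0.2 0.8 1.3] M [ 0.2  -0.18 -0.04] open 0.0173 j [-0.67 -0.06  1.82 -0.    1.39  0.11] qv 0.005
shift [ 0.0913 -0.0008 -0.1006] yaw 0.2
```

View pics/scene_10.png

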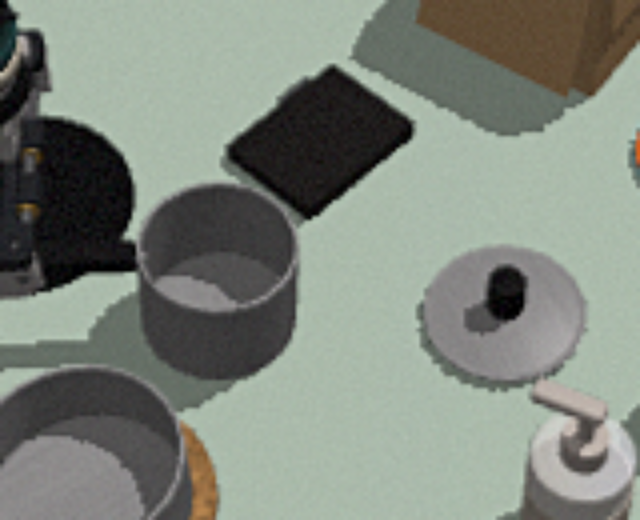

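Call:
send_rows([
  [-0.001,0,0.0015],
  [-0.002,0,0.003],
  [-0.002,0,0.0045],
  [-0.003,0,0.006],
  [-0.003,0,0.007],
  [-0.003,0,0.008],
  [-0.003,0,0.008],
  [-0.003,0,0.008],
], fingers=[0,0,0,0,0,0,0,0], yaw=[0,0,0,0,0,0,0,0])

```text
clock: 13.65
tcp_pos: [0.383, -0.2338, 0.0516]
tcp_rot: [0.0, 0.923, 0.384, -0.0]
contact_force: [-2.7, -1.5, 2.5]
opening: 0.0178
```

Run:
```python
from h import *
from bench import vision
for n in C:
    im=vision.read_camera(n)["frame"]
    im=im[170:300,160:320] if n=="scene" else im[180:330,270:430]
    cv2.imwrite(f"pics/{n}_11.png",cv2.resize(im,None,fx=4,fy=4))
go((.449,-.166,.16),-45)
```

```text
t 13.75 tcp [ 0.3831 -0.2337  0.0515] yang -44.8 tilt 0.03 F [-2.3 -1.6  1.8] M [-0.21  0.3   0.02] open 0.0179 j [-0.67 -0.05  1.83 -0.    1.37  0.11] qv 0.003
shift [ 0.0944 -0.0009 -0.1085] yaw 0.2
```

View pics/scene_11.png

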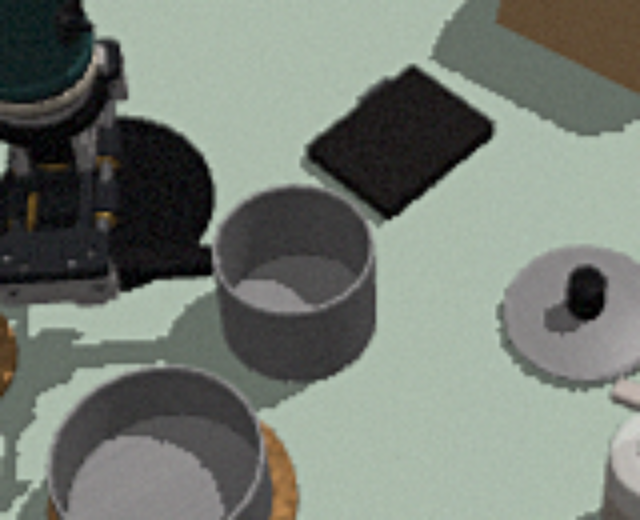

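View pics/top_11.png

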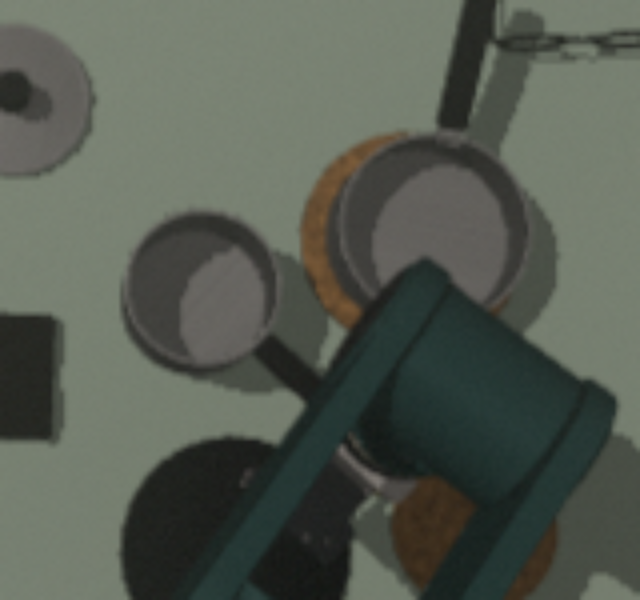

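```bash
cat >> h.py <<'E'
_a=np.linspace(0,2*np.pi,721)
def ext(n,c,r):
    p=proj(n,np.c_[c[0]+r*np.cos(_a),c[1]+r*np.sin(_a),0*_a+c[2]]); return np.r_[p.min(0),p.max(0)]
def fitc(n,z,r,o):
    from scipy.optimize import least_squares
    o=np.array([np.nan if v is None else v for v in o],float); m=~np.isnan(o)
    s=least_squares(lambda v:(ext(n,(v[0],v[1],z),r)-o)[m],[.5,-.2]); return s.x.round(4),s.fun.round(1)
E
python3 - <<'E'
from h import *
print("small top",*fitc("top",.08,.052,[300.1,232.1,339.6,272.1]))
print("large top",*fitc("top",.068,.065,[354.6,212.1,402.1,None]))
print("small sc",*fitc("scene",.08,.052,[213.4,215.9,253.6,248.4]))
print("large sc",*fitc("scene",.068,.065,[172.1,260.9,226.4,None]))
E
```

```text
small top [ 0.4732 -0.1387] [-0.   0.3  0.  -0.3]
large top [ 0.5145 -0.2979] [-0.5 -0.   0.5]
small sc [ 0.4773 -0.142 ] [-0.3 -0.2  0.3  0.1]
large sc [ 0.5164 -0.3002] [-0.3 -0.   0.3]
```

Call:
send_rows([
  [0,0,0],
  [0,0,0],
  [0,0,0],
  [0.005,0,0],
  [0.015,0,0],
  [0.025,0,0],
  [0.032,0,0],
  [0.032,0,0],
], fingers=[0.036,0.036,0.036,0.036,0.036,0.036,0.036,0.036], yaw=[0,0,0,0,0,0,0,0])

```text
clock: 14.55
tcp_pos: [0.4065, -0.2098, 0.0514]
tcp_rot: [-0.0, 0.923, 0.385, 0.0]
contact_force: [0.2, -0.9, -0.2]
opening: 0.0362
```

Call:
send_rows([
  [0.005,0,0],
  [0.008,0,0],
  [0.008,0,0],
  [0.008,0,0],
  [0.008,0,0],
  [0.008,0,0],
  [0.008,0,0],
  [0.008,0,0],
], fingers=[0.036,0.036,0.02,0,0,0,0,0], yaw=[0,0,0,0,0,0,0,0])

```text
clock: 15.35
tcp_pos: [0.4113, -0.2051, 0.0515]
tcp_rot: [0.0, 0.923, 0.384, -0.0]
contact_force: [-0.9, -0.9, -0.4]
opening: 0.0179
```

Call:
send_rows([
  [0,0,0],
  [0,0,-0.005],
  [0,0,-0.013],
  [0,0,-0.025],
  [0,0,-0.037],
  [0,0,-0.048],
  [0,0,-0.055],
  [0,0,-0.055],
], fingers=[0,0,0,0,0,0,0,0], yaw=[0,0,0,0,0,0,0,0])

```text
clock: 16.15
tcp_pos: [0.4123, -0.2056, 0.1083]
tcp_rot: [0.001, 0.923, 0.385, 0.001]
contact_force: [-0.2, -1.0, -1.9]
opening: 0.0179
```

Run:
```python
from h import *
from bench import vision
for n in C:
    im=vision.read_camera(n)["frame"]
    im=im[150:300,160:320] if n=="scene" else im[180:330,270:430]
    cv2.imwrite(f"pics/{n}_12.png",cv2.resize(im,None,fx=4,fy=4))
go((.449,-.166,.16),-45)
```

```text
t 16.25 tcp [ 0.4113 -0.205   0.1065] yang -44.8 tilt 0.0 F [-0.4 -0.2 -2.5] M [-0.17  0.25 -0.05] open 0.0179 j [-0.59 -0.07  1.73  0.    1.48  0.2 ] qv 0.015
shift [ 0.0542 -0.0007 -0.0535] yaw 0.2
```

View pics/scene_12.png

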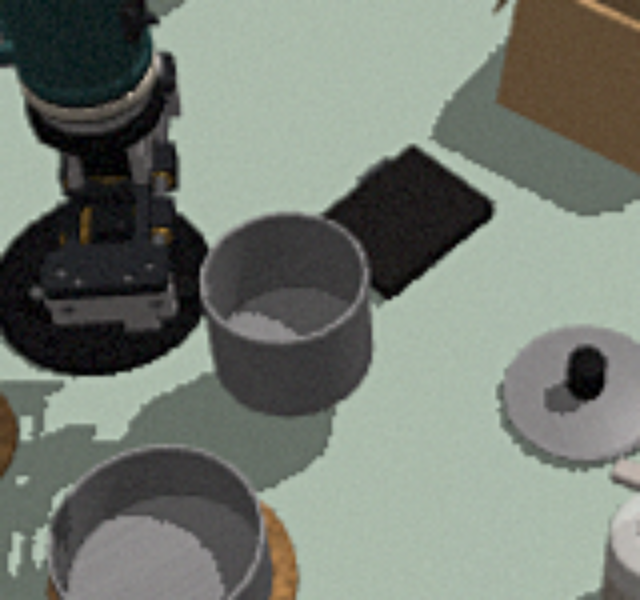

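View pics/top_12.png

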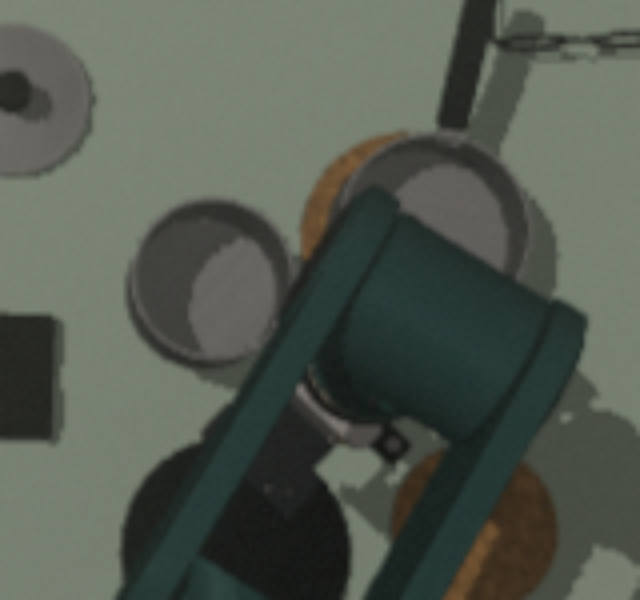

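Call:
send_rows([
  [0,0,-0.012],
  [0,0,-0.027],
  [0,0,-0.04],
  [-0.005,0.009,-0.045],
  [-0.017,0.028,-0.045],
  [-0.031,0.051,-0.045],
  [-0.045,0.075,-0.045],
  [-0.058,0.097,-0.045],
], fingers=[0,0,0,0,0,0,0,0], yaw=[0,0,0,0,0,0,0,0])

```text
clock: 17.05
tcp_pos: [0.4396, -0.3164, 0.1512]
tcp_rot: [0.0, 0.923, 0.384, -0.0]
contact_force: [-0.1, 0.1, -1.6]
opening: 0.0179
```

Call:
send_rows([
  [-0.01,0.017,0],
  [-0.018,0.03,0],
  [-0.0235,0.039,0],
  [-0.026,0.043,0],
  [-0.026,0.043,0],
  [-0.026,0.043,0],
  [-0.026,0.043,0],
  [-0.026,0.043,0],
], fingers=[0,0,0,0,0,0,0,0], yaw=[0,0,0,0,0,0,0,0])

```text
clock: 17.85
tcp_pos: [0.4517, -0.3626, 0.1517]
tcp_rot: [0.0, 0.923, 0.385, 0.0]
contact_force: [-0.1, 0.0, -3.0]
opening: 0.0179
```

Run:
```python
from h import *
from bench import vision
for n in C:
    im=vision.read_camera(n)["frame"]
    im=im[200:350,130:290] if n=="scene" else im[180:330,300:460]
    cv2.imwrite(f"pics/{n}_13.png",cv2.resize(im,None,fx=4,fy=4))
go((.4113+.040,-.205-.1587,.1515),-45)
```

```text
t 17.95 tcp [ 0.4517 -0.3629  0.1517] yang -44.7 tilt 0.01 F [ 0.3 -0.9 -2.1] M [-0.16  0.25  0.03] open 0.0178 j [-0.77  0.17  1.39  0.    1.59  0.01] qv 0.004
shift [-0.0008  0.0003  0.0002] yaw 0.3
```

View pics/scene_13.png

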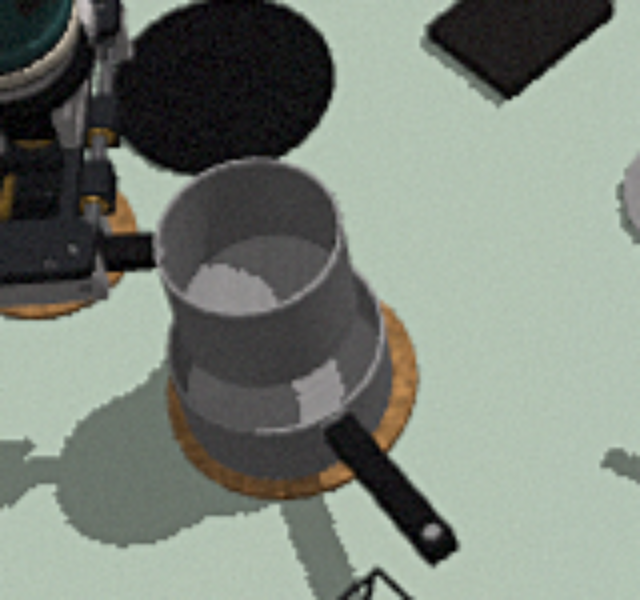

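View pics/top_13.png

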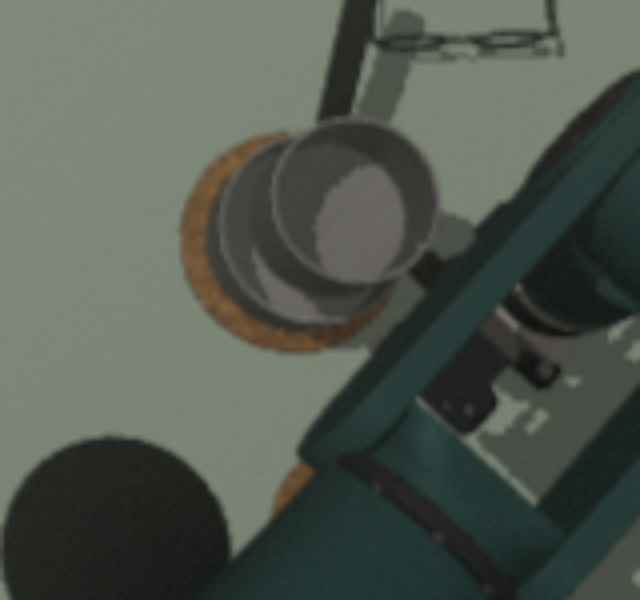

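Run:
```python
from h import *
print("small top",*fitc("top",.18,.052,[367.6,208.9,409.6,250.6]))
print("small sc",*fitc("scene",.18,.052,[168.9,239.1,215.6,278.4]))
print("large top",*fitc("top",.068,.065,[354.2,None,None,260.6]))
print("large sc",*fitc("scene",.068,.065,[171.9,None,225.9,307.7]))
```

```text
small top [ 0.5136 -0.2988] [-0.3 -0.2  0.3  0.2]
small sc [ 0.5161 -0.3002] [-0.4 -0.3  0.4  0.2]
large top [ 0.5136 -0.2983] [0. 0.]
large sc [ 0.514  -0.2991] [-0.4  0.4 -0. ]
```

Call:
send_rows([
  [0,0,0.01],
  [0,0,0.024],
  [0,0,0.038],
  [0,0,0.05],
  [0,0,0.06],
  [0,0,0.068],
  [0,0,0.074],
  [0,0,0.077],
], fingers=[0,0,0,0,0,0,0,0], yaw=[0,0,0,0,0,0,0,0])

```text
clock: 18.75
tcp_pos: [0.4515, -0.3631, 0.0738]
tcp_rot: [-0.0, 0.923, 0.385, -0.0]
contact_force: [0.3, -0.0, -1.7]
opening: 0.0178
```

Call:
send_rows([
  [0,0,0.0015],
  [0,0,0.003],
  [0,0,0.0045],
  [0,0,0.006],
  [0,0,0.007],
  [0,0,0.008],
  [0,0,0.008],
  [0,0,0.008],
], fingers=[0,0,0,0,0,0,0,0], yaw=[0,0,0,0,0,0,0,0])

```text
clock: 19.55
tcp_pos: [0.4516, -0.3633, 0.0665]
tcp_rot: [0.0, 0.923, 0.385, 0.0]
contact_force: [-1.2, 0.4, -2.3]
opening: 0.0176
```

Run:
```python
from h import *
from bench import vision
for n in C:
    im=vision.read_camera(n)["frame"]
    im=im[200:350,130:290] if n=="scene" else im[180:330,300:460]
    cv2.imwrite(f"pics/{n}_14.png",cv2.resize(im,None,fx=4,fy=4))
go((.4113+.040,-.205-.1587,.0635),-45)
```

```text
t 19.65 tcp [ 0.4517 -0.3633  0.0665] yang -44.8 tilt 0.01 F [ 0.5 -0.5 -2.1] M [-0.2   0.22  0.03] open 0.0181 j [-0.78  0.22  1.5   0.    1.42  0.01] qv 0.002
shift [-0.0006  0.      0.003 ] yaw 0.2
```

View pics/scene_14.png

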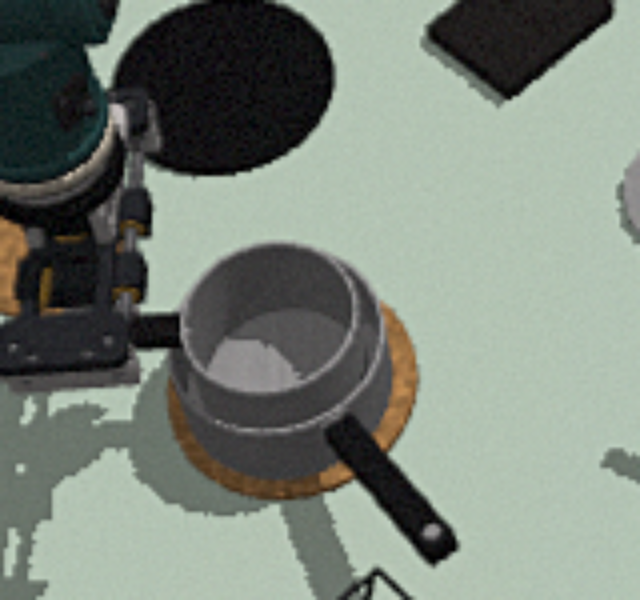

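View pics/top_14.png

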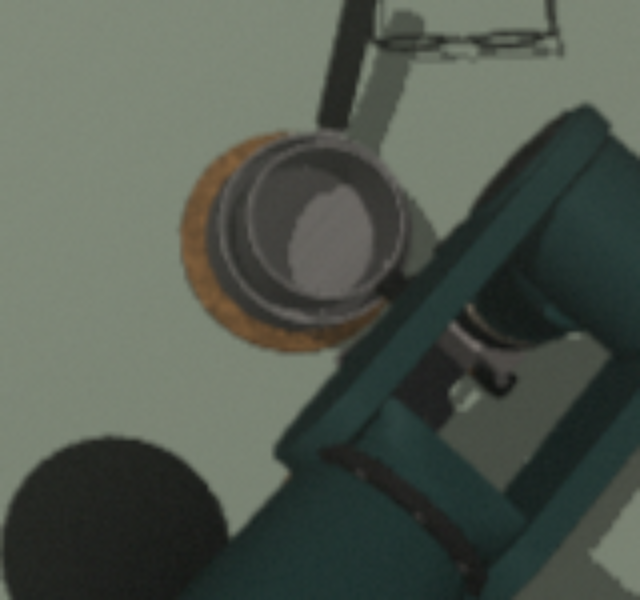

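Small pan is inside the large pan's mouth (top crop centre about (328,228)), handle at lower right, ~120° from the large handle; still ~3 mm above the bottom. Ease down.

Call:
send_rows([
  [0,0,0.001],
  [0,0,0.0015],
  [0,0,0.002],
  [0,0,0.0025],
  [0,0,0.003],
  [0,0,0.0035],
  [0,0,0.0035],
  [0,0,0.0035],
], fingers=[0,0,0,0,0,0,0,0], yaw=[0,0,0,0,0,0,0,0])

```text
clock: 20.45
tcp_pos: [0.4516, -0.3635, 0.0635]
tcp_rot: [0.0, 0.923, 0.385, -0.0]
contact_force: [-2.2, -0.6, 0.3]
opening: 0.0177
```

Run:
```python
from h import *
go((.4113+.040,-.205-.1587,.0635),-45)
```

```text
t 20.45 tcp [ 0.4516 -0.3635  0.0635] yang -44.8 tilt 0.04 F [-2.2 -0.6  0.3] M [-0.02  0.46  0.04] open 0.0177 j [-0.78  0.22  1.5  -0.    1.42  0.01] qv 0.002
shift [-0.0003 -0.0001 -0.    ] yaw 0.2
```

Call:
send_rows([
  [0,0,0.0005],
  [0,0,0.0005],
  [0,0,0.0005],
  [0,0,0.0005],
  [0,0,0],
  [0,0,-0.01],
  [0,0,-0.03],
  [0,0,-0.06],
], fingers=[0.019,0.022,0.026,0.034,0.036,0.036,0.036,0.036], yaw=[0,0,0,0,0,0,0,0])

```text
clock: 21.25
tcp_pos: [0.4507, -0.3624, 0.1223]
tcp_rot: [-0.002, 0.923, 0.385, -0.001]
contact_force: [1.2, 0.3, 0.1]
opening: 0.0358
```

Call:
send_rows([
  [0,0,-0.035],
  [0,0,-0.075],
  [0,-0.03,-0.11],
  [0.02,-0.07,-0.12],
  [0.045,-0.115,-0.12],
  [0.075,-0.155,-0.12],
  [0.105,-0.19,-0.12],
  [0.13,-0.215,-0.12],
], fingers=[0.05,0.05,0.05,0.05,0.05,0.05,0.05,0.05], yaw=[0,0,0,0,0,0,0,0])

```text
clock: 22.05
tcp_pos: [0.3898, -0.1173, 0.2444]
tcp_rot: [0.001, 0.923, 0.385, 0.001]
contact_force: [1.4, 0.1, -0.0]
opening: 0.0501
```

Run:
```python
from h import *
from bench import vision
for n in C:
    im=vision.read_camera(n)["frame"]
    cv2.imwrite(f"pics/{n}_15full.png",im)
    im=im[200:350,130:290] if n=="scene" else im[180:330,300:460]
    cv2.imwrite(f"pics/{n}_15.png",cv2.resize(im,None,fx=4,fy=4))
go((.62,-.019,.10),-45)
```

```text
t 22.15 tcp [ 0.3904 -0.1162  0.2447] yang -44.4 tilt 0.19 F [ 0.5  0.3 -0.3] M [-0.07  0.17 -0.02] open 0.0501 j [-0.43 -0.24  1.6   0.    1.78  0.35] qv 0.063
shift [0.2298 0.0956 0.1455] yaw 0.6
```

View pics/scene_15.png

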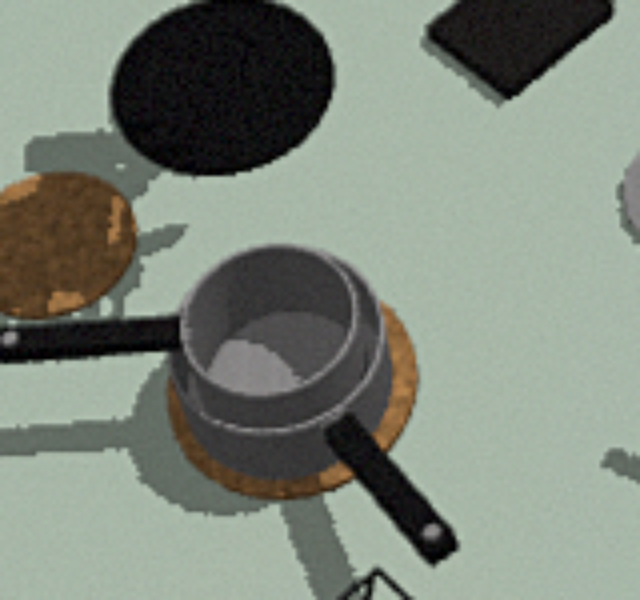

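View pics/top_15.png

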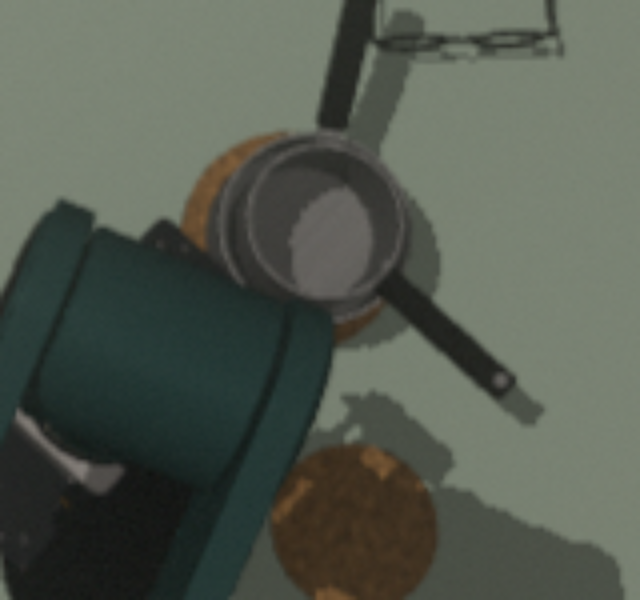

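View pics/scene_15full.png

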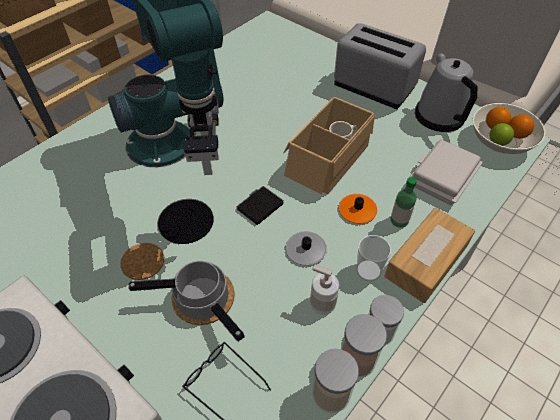

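Run:
```python
from h import *
print("small top",*fitc("top",.092,.052,[361.6,213.9,401.4,254.6]))
print("small sc",*fitc("scene",.092,.052,[174.9,260.6,218.1,298.9]))
print("knob", onz("top",(272.6,202.1),.042), onz("scene",(306.4,242.6),.03), tri((306.4,242.6),(272.6,202.1)))
sh=-.4
print("lid top",*fitc("top",.008,.055,np.array([254.25,186,293.25,224.25])+sh))
print("lid sc",*fitc("scene",.008,.055,np.array([286.25,231,326.25,265.5])+sh))
```

```text
small top [ 0.5158 -0.3011] [ 0.1  0.8 -0.1 -0.7]
small sc [ 0.5148 -0.3031] [-0.7 -0.2  0.7  0.1]
knob [ 0.618  -0.0169  0.042 ] [ 0.6198 -0.0187  0.03  ] (array([ 0.6201, -0.0176,  0.0294]), array([0.4, 0.3]))
lid top [ 0.6183 -0.0189] [ 0.1  0.1 -0.1 -0.1]
lid sc [ 0.6195 -0.0193] [-0.6  0.2  0.6 -0.2]
```

Run:
```python
from h import *
from bench import vision,finder
p={}
for n in C:
    vision.read_camera(n)
    for t in ("pump_bottle","clear_cup"):
        d=finder.landmark_of(n,t); print(n,t,[(round(e["conf"],2),np.round(e["position"],1),onz(n,e["position"],0)) for e in d[:2]])
```

```text
scene pump_bottle [(0.64, array([323.3, 304. ]), array([ 0.7554, -0.1188,  0.    ]))]
scene clear_cup [(0.91, array([368. , 272.8]), array([0.7888, 0.028 , 0.    ])), (0.61, array([302.8, 244.3]), array([ 0.6037, -0.0123,  0.    ]))]
top pump_bottle [(0.8, array([303.3, 158.7]), array([ 0.7548, -0.1083,  0.    ]))]
top clear_cup [(0.59, array([257.4, 149.9]), array([0.7838, 0.0247, 0.    ]))]
```

Call:
send_rows([
  [0.02,0.008,0],
  [0.05,0.02,0.01],
  [0.085,0.035,0.03],
  [0.12,0.05,0.05],
  [0.155,0.065,0.07],
  [0.185,0.077,0.09],
  [0.21,0.088,0.1],
  [0.229,0.0955,0.105],
], fingers=[0.06,0.06,0.06,0.06,0.06,0.06,0.06,0.06], yaw=[-8,-16,-24,-32,-40,-48,-56,-64])

```text
clock: 23.25
tcp_pos: [0.6203, -0.0248, 0.1347]
tcp_rot: [-0.002, 0.577, 0.817, -0.001]
contact_force: [-0.4, -0.2, 0.5]
opening: 0.0599
```

Run:
```python
from h import *
from bench import vision
for n in ["scene"]:
    im=vision.read_camera(n)["frame"]
    im=im[180:300,240:400]
    cv2.imwrite(f"pics/{n}_16.png",cv2.resize(im,None,fx=4,fy=4))
go((.619,-.0185,.018),20)
```

```text
t 23.3 tcp [ 0.6221 -0.0237  0.134 ] yang 19.8 tilt 0.2 F [ 1.   0.7 -0.2] M [-0.06 -0.    0.01] open 0.0601 j [-0.13  0.27  1.3   0.    1.57 -0.47] qv 0.239
shift [ 0.0056 -0.0009  0.116 ] yaw -0.2
```

View pics/scene_16.png

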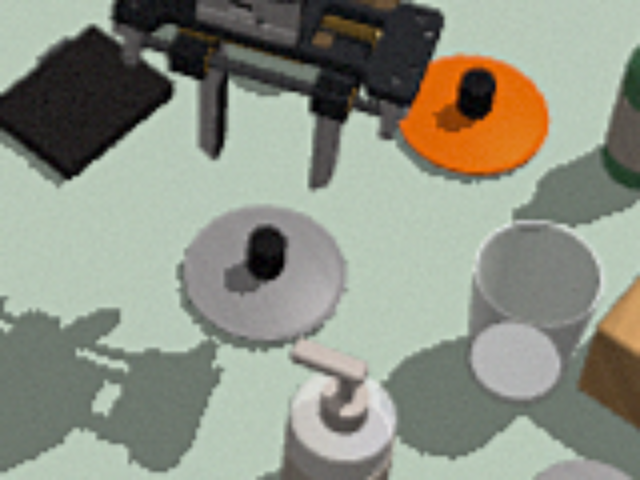

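Call:
send_rows([
  [0.005,-0.001,0.02],
  [0.005,-0.001,0.05],
  [0.005,-0.001,0.075],
  [0.005,-0.001,0.092],
  [0.005,-0.001,0.103],
  [0.005,-0.001,0.11],
  [0.005,-0.001,0.1135],
  [0.005,-0.001,0.1135],
], fingers=[0.06,0.06,0.06,0.06,0.06,0.06,0.06,0.06], yaw=[0,0,0,0,0,0,0,0])

```text
clock: 24.1
tcp_pos: [0.6172, -0.0201, 0.0248]
tcp_rot: [0.0, 0.579, 0.815, 0.0]
contact_force: [0.8, 0.3, -0.3]
opening: 0.0599
```

Run:
```python
from h import *
from bench import vision
for n in ["scene"]:
    im=vision.read_camera(n)["frame"]
    im=im[180:300,240:400]
    cv2.imwrite(f"pics/{n}_17.png",cv2.resize(im,None,fx=4,fy=4))
go((.619,-.0185,.020),20)
```

```text
t 24.15 tcp [ 0.6175 -0.0201  0.0253] yang 19.2 tilt 0.08 F [ 0.1  0.4 -0.1] M [-0.08  0.01 -0.04] open 0.0603 j [-0.12  0.33  1.45  0.    1.36 -0.46] qv 0.008
shift [0.001  0.0019 0.0053] yaw -0.8
```

View pics/scene_17.png

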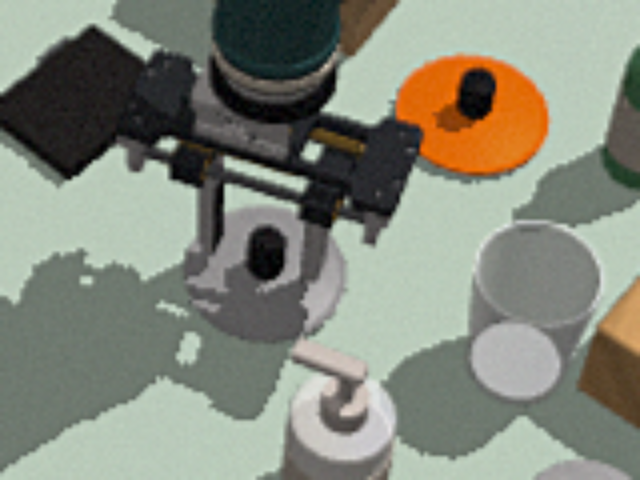

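Call:
send_rows([
  [0.001,0.001,0.002],
  [0.001,0.002,0.004],
  [0.001,0.002,0.004],
  [0.001,0.002,0.004],
  [0.001,0.002,0.004],
  [0.001,0.002,0.004],
  [0.001,0.002,0.004],
  [0.001,0.002,0.004],
], fingers=[0.06,0.06,0.03,0,0,0,0,0], yaw=[0,0,0,0,0,0,0,0])

```text
clock: 24.95
tcp_pos: [0.6187, -0.0182, 0.0206]
tcp_rot: [0.0, 0.579, 0.815, 0.0]
contact_force: [0.5, -0.6, 0.1]
opening: 0.0253
```

Call:
send_rows([
  [0,0,0],
  [0,0,0],
  [0,0,-0.005],
  [0,0,-0.02],
  [0,0,-0.045],
  [0,0,-0.075],
  [0,0,-0.105],
  [0,0,-0.125],
], fingers=[0,0,0,0,0,0,0,0], yaw=[0,0,0,0,0,0,0,0])

```text
clock: 25.75
tcp_pos: [0.6196, -0.0184, 0.1497]
tcp_rot: [0.002, 0.579, 0.815, 0.001]
contact_force: [-0.6, -0.4, -1.2]
opening: 0.0256
```

Run:
```python
from h import *
go((.5153,-.302,.18),0)
```

```text
t 25.75 tcp [ 0.6196 -0.0184  0.1497] yang 19.2 tilt 0.27 F [-0.6 -0.4 -1.2] M [-0.1   0.06 -0.03] open 0.0256 j [-0.12  0.25  1.29  0.    1.59 -0.46] qv 0.369
shift [-0.2335 -0.1918 -0.0306] yaw 19.2
```

Call:
send_rows([
  [-0.012,-0.01,-0.03],
  [-0.038,-0.031,-0.03],
  [-0.068,-0.056,-0.03],
  [-0.1,-0.082,-0.03],
  [-0.132,-0.108,-0.03],
  [-0.164,-0.134,-0.03],
  [-0.194,-0.159,-0.03],
  [-0.216,-0.177,-0.03],
], fingers=[0,0,0,0,0,0,0,0], yaw=[0,0,0,0,0,0,0,0])

```text
clock: 26.55
tcp_pos: [0.5215, -0.2828, 0.1769]
tcp_rot: [0.001, 0.58, 0.815, -0.0]
contact_force: [-0.4, 0.1, -2.2]
opening: 0.0254
```

Run:
```python
from h import *
go((.5153,-.302,.165),19)
```

```text
t 26.55 tcp [ 0.5215 -0.2828  0.1769] yang 19.1 tilt 0.09 F [-0.4  0.1 -2.2] M [-0.07  0.03  0.06] open 0.0254 j [-0.59  0.19  1.31 -0.    1.64 -0.93] qv 0.458
shift [-0.0161 -0.0121  0.0119] yaw 0.1
```

Call:
send_rows([
  [-0.008,-0.006,0],
  [-0.014,-0.011,0.005],
  [-0.017,-0.013,0.01],
  [-0.017,-0.013,0.012],
  [-0.017,-0.013,0.012],
  [-0.017,-0.013,0.012],
  [-0.017,-0.013,0.012],
  [-0.017,-0.013,0.012],
], fingers=[0,0,0,0,0,0,0,0], yaw=[0,0,0,0,0,0,0,0])

```text
clock: 27.35
tcp_pos: [0.5162, -0.3004, 0.1637]
tcp_rot: [0.0, 0.579, 0.816, 0.0]
contact_force: [-1.3, 0.2, -1.6]
opening: 0.0256
```

Run:
```python
from h import *
from bench import vision
for n in C:
    im=vision.read_camera(n)["frame"]
    im=im[200:350,130:290] if n=="scene" else im[180:330,300:460]
    cv2.imwrite(f"pics/{n}_18.png",cv2.resize(im,None,fx=4,fy=4))
go((.5153,-.302,.11),19)
```

```text
t 27.45 tcp [ 0.5161 -0.3006  0.1636] yang 19.3 tilt 0.02 F [ 0.2  0.1 -0.9] M [-0.06  0.02 -0.01] open 0.0251 j [-0.62  0.2   1.32  0.    1.62 -0.96] qv 0.004
shift [-0.001  -0.0012  0.0536] yaw 0.3
```

View pics/scene_18.png

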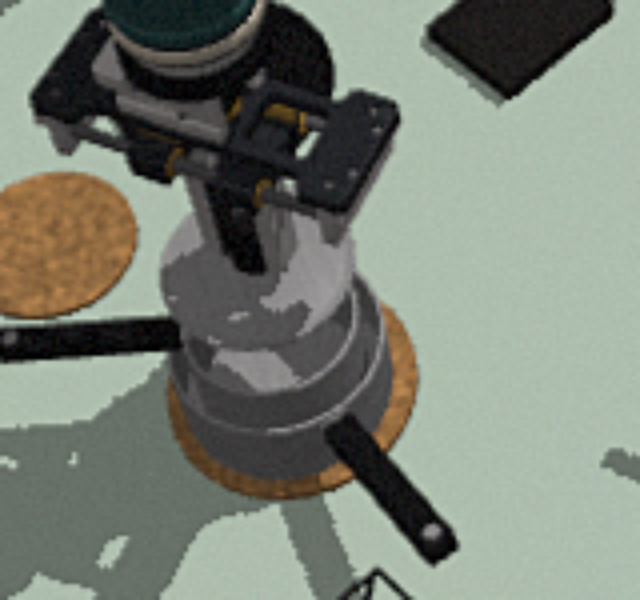

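View pics/top_18.png

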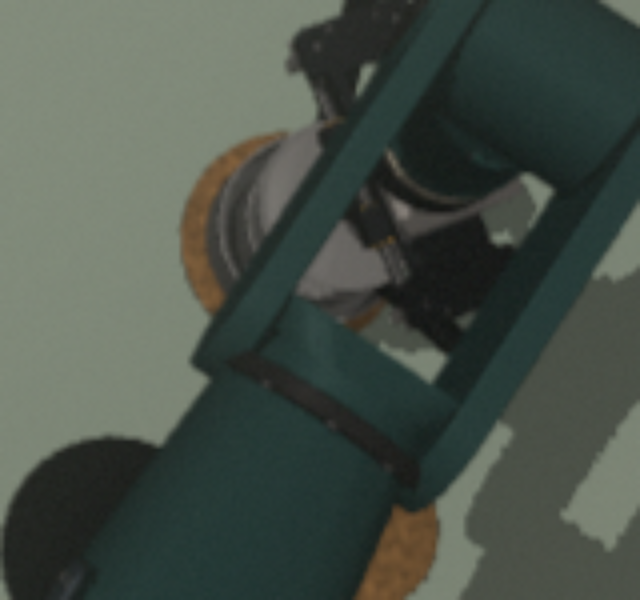

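Run:
```python
from h import *
print("lid sc",*fitc("scene",.1505,.055,[169.6,None,218.6,286.6]))
im=cv2.imread("pics/scene_18.png")
a=_a=np.linspace(0,2*np.pi,361)
def draw(c,r,col):
    p=proj("scene",np.c_[c[0]+r*np.cos(a),c[1]+r*np.sin(a),0*a+c[2]]); p=((p-[130,200]+.5)*4-.5).round().astype(int)
    cv2.polylines(im,[p.reshape(-1,1,2)],True,col,1)
draw((.5161,-.3006,.1505),.055,(0,0,255)); draw((.5148,-.3031,.092),.052,(0,255,0)); draw((.515,-.3,.068),.065,(255,0,0))
cv2.imwrite("pics/scene_18o.png",im)
```

```text
lid sc [ 0.5157 -0.3001] [-0.1  0.1 -0. ]
```

View pics/scene_18o.png

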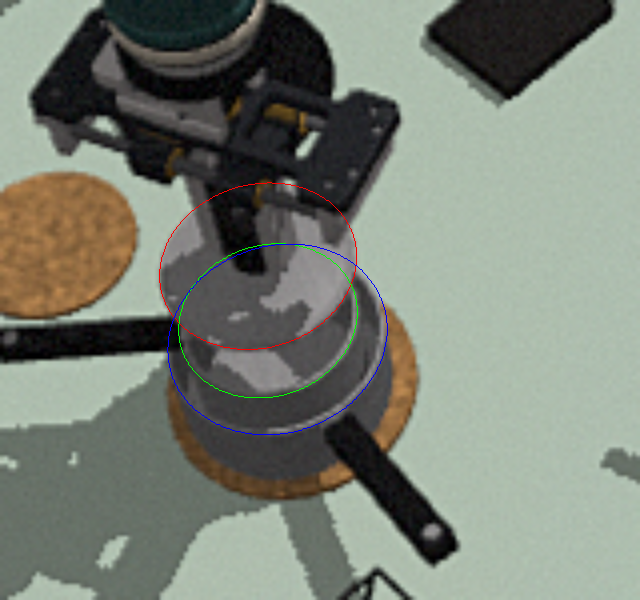

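Call:
send_rows([
  [-0.001,-0.001,0.01],
  [-0.001,-0.001,0.022],
  [-0.001,-0.001,0.032],
  [-0.001,-0.001,0.04],
  [-0.001,-0.001,0.045],
  [-0.001,-0.001,0.048],
  [-0.001,-0.001,0.048],
  [-0.001,-0.001,0.048],
], fingers=[0,0,0,0,0,0,0,0], yaw=[0,0,0,0,0,0,0,0])

```text
clock: 28.25
tcp_pos: [0.5156, -0.3022, 0.1159]
tcp_rot: [0.0, 0.579, 0.815, 0.0]
contact_force: [-0.7, 0.3, -1.5]
opening: 0.0257
```

Call:
send_rows([
  [0,0,0.001],
  [0,0,0.002],
  [0,0,0.003],
  [0,0,0.004],
  [0,0,0.005],
  [0,0,0.006],
  [0,0,0.007],
  [0,0,0.007],
], fingers=[0,0,0,0,0,0,0,0], yaw=[0,0,0,0,0,0,0,0])

```text
clock: 29.05
tcp_pos: [0.5152, -0.302, 0.1082]
tcp_rot: [-0.0, 0.579, 0.815, 0.0]
contact_force: [0.2, 0.3, -1.5]
opening: 0.025
```

Run:
```python
from h import *
from bench import vision
for n in ["scene"]:
    im=vision.read_camera(n)["frame"]
    im=im[200:350,130:290] if n=="scene" else im[180:330,300:460]
    cv2.imwrite(f"pics/{n}_19.png",cv2.resize(im,None,fx=4,fy=4))
go((.5153,-.302,.1066),19)
```

```text
t 29.1 tcp [ 0.5153 -0.3021  0.1083] yang 19.2 tilt 0.01 F [-0.1 -0.4 -1.7] M [-0.13  0.04  0.  ] open 0.025 j [-0.63  0.23  1.4   0.    1.51 -0.96] qv 0.004
shift [0.     0.0001 0.0017] yaw 0.2
```

View pics/scene_19.png

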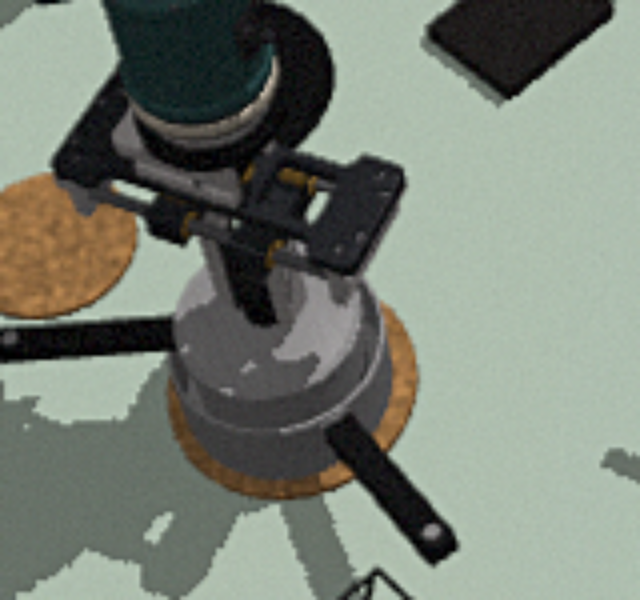

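Call:
send_rows([
  [0,0,0.0005],
  [0,0,0.001],
  [0,0,0.0015],
  [0,0,0.002],
  [0,0,0.002],
  [0,0,0.002],
  [0,0,0.002],
  [0,0,0.002],
], fingers=[0,0,0,0,0,0,0,0], yaw=[0,0,0,0,0,0,0,0])

```text
clock: 29.9
tcp_pos: [0.5153, -0.3021, 0.1065]
tcp_rot: [0.0, 0.579, 0.815, 0.0]
contact_force: [-0.8, 0.3, -0.2]
opening: 0.0253
```

Run:
```python
from h import *
go((.5153,-.302,.1066),19)
```

```text
t 29.9 tcp [ 0.5153 -0.3021  0.1065] yang 19.2 tilt 0.01 F [-0.8  0.3 -0.2] M [-0.08  0.04 -0.02] open 0.0253 j [-0.63  0.23  1.41  0.    1.51 -0.96] qv 0.001
shift [ 0.0001 -0.     -0.0001] yaw 0.2
```

Weight has come off at the expected height; release slowly and retreat.

Call:
send_rows([
  [0,0,0],
  [0,0,0],
  [0,0,0],
  [0,0,0],
  [0,0,0],
  [0,0,-0.005],
  [0,0,-0.02],
  [0,0,-0.045],
], fingers=[0.027,0.03,0.036,0.045,0.055,0.06,0.06,0.06], yaw=[0,0,0,0,0,0,0,0])

```text
clock: 30.7
tcp_pos: [0.5145, -0.3015, 0.151]
tcp_rot: [-0.002, 0.579, 0.815, 0.0]
contact_force: [0.8, 0.5, -0.5]
opening: 0.0598
```

Call:
send_rows([
  [0,0,-0.03],
  [0,0,-0.07],
  [0,0,-0.1],
  [0.03,0.01,-0.11],
  [0.07,0.025,-0.11],
  [0.11,0.04,-0.11],
  [0.145,0.05,-0.11],
  [0.17,0.06,-0.11],
], fingers=[0.06,0.06,0.06,0.06,0.06,0.06,0.06,0.06], yaw=[0,0,0,0,0,0,0,0])

```text
clock: 31.5
tcp_pos: [0.5158, -0.1197, 0.2636]
tcp_rot: [0.001, 0.578, 0.816, 0.001]
contact_force: [0.5, -0.5, -0.2]
opening: 0.0601
```

Run:
```python
from h import *
go((.35,.1,.25),19)
```

```text
t 31.5 tcp [ 0.5158 -0.1197  0.2636] yang 19.3 tilt 0.16 F [ 0.5 -0.5 -0.2] M [-0.08  0.06  0.02] open 0.0601 j [-0.34  0.04  1.31  0.    1.79 -0.67] qv 0.472
shift [ 0.2622 -0.0839  0.0131] yaw 0.3
```

Call:
send_rows([
  [0.03,-0.01,0],
  [0.07,-0.025,0],
  [0.11,-0.04,0],
  [0.15,-0.055,0],
  [0.19,-0.065,0],
  [0.22,-0.075,0],
  [0.24,-0.08,0],
  [0.24,-0.08,0],
], fingers=[0.06,0.06,0.06,0.06,0.06,0.06,0.06,0.06], yaw=[0,0,0,0,0,0,0,0])

```text
clock: 32.3
tcp_pos: [0.3604, 0.08, 0.2636]
tcp_rot: [0.001, 0.577, 0.816, 0.001]
contact_force: [-0.0, -0.3, 0.9]
opening: 0.0602
```

Run:
```python
from h import *
from bench import vision
for n in C:
    im=vision.read_camera(n)["frame"]
    cv2.imwrite(f"pics/{n}_20full.png",im)
    im=im[220:350,130:290] if n=="scene" else im[180:300,320:460]
    cv2.imwrite(f"pics/{n}_20.png",cv2.resize(im,None,fx=4,fy=4))
go(None)
```

```text
t 32.4 tcp [0.3616 0.0784 0.2627] yang 19.3 tilt 0.15 F [-0.8 -0.3 -0.1] M [-0.08  0.01 -0.03] open 0.0601 j [ 0.06 -0.33  1.63 -0.    1.84 -0.28] qv 0.025
```

View pics/scene_20.png

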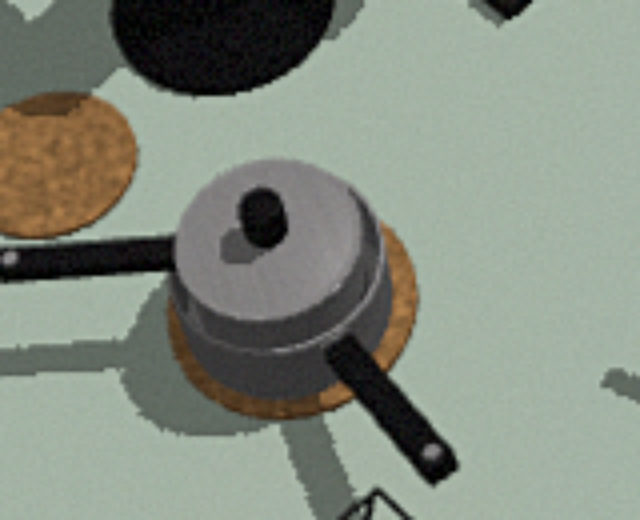

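View pics/top_20.png

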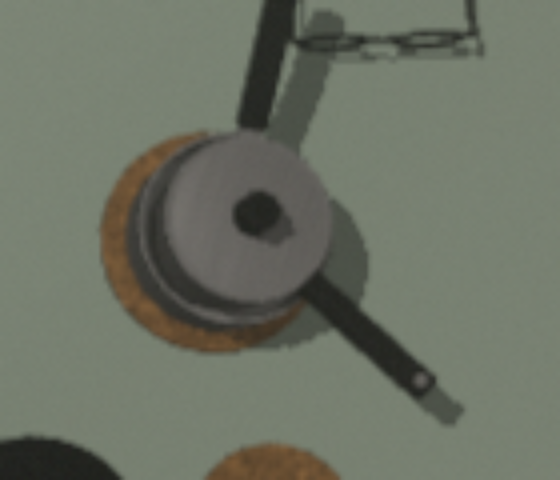

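View pics/top_20full.png

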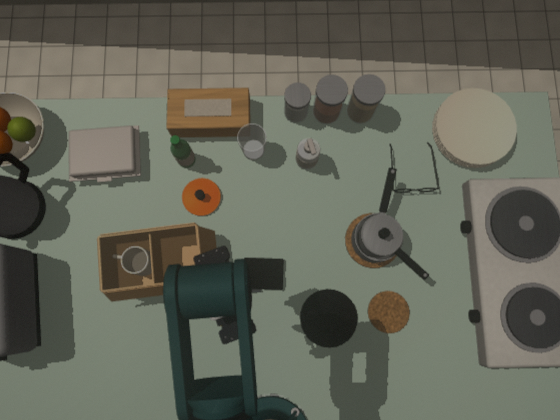

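View pics/scene_20full.png

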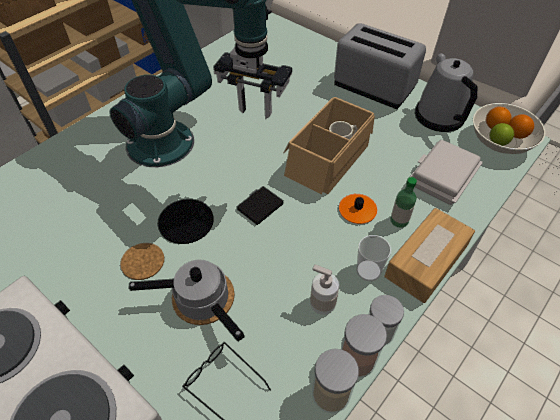

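Run:
```python
from h import *
print(*fitc("top",.094,.055,[360.4,212.4,402.4,255.6])); print(*fitc("scene",.094,.055,[173.1,259.1,None,None]))
a=np.linspace(0,2*np.pi,361); ims=[]
for n,(x0,y0,w,h) in {"scene":(160,240,90,90),"top":(335,190,90,90)}.items():
    im=cv2.resize(cv2.imread(f"pics/{n}_20full.png")[y0:y0+h,x0:x0+w],None,fx=4.4,fy=4.4,interpolation=2)
    for c,r,col in [((.5153,-.302,.0955),.055,(0,0,255)),((.515,-.3,.068),.065,(255,0,0)),((.5153,-.302,.131),.013,(0,255,255))]:
        p=proj(n,np.c_[c[0]+r*np.cos(a),c[1]+r*np.sin(a),0*a+c[2]]); p=((p-[x0,y0]+.5)*4.4-.5).round().astype(int)
        cv2.polylines(im,[p.reshape(-1,1,2)],True,col,1)
    ims.append(im)
cv2.imwrite("pics/fin.png",np.hstack(ims))
```

```text
[ 0.5162 -0.3004] [ 0.   0.9 -0.  -0.8]
[ 0.5158 -0.3029] [-0.  0.]
```

View pics/fin.png

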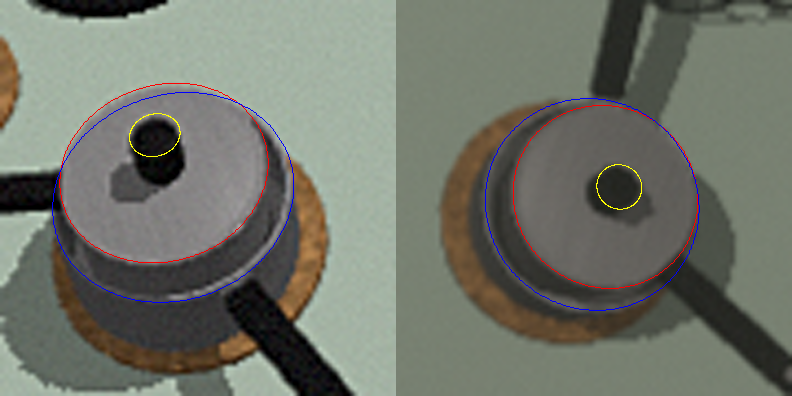

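```bash
python3 -c "
from bench import ctrl
print(ctrl.finish_job(), ctrl.state()['clock'])"
```

```text
the job is handed in; nothing more can be done
the job is handed in; nothing more can be done
```

The small saucepan is nested upright in the large one with its lid on, and the job was handed in at about 32 s of the 58 s allowed.

**How it went:**
- I lifted the small pan out of the carton by its handle and tipped it level on a free patch of table.
- I regripped the handle close to the pan wall, because that held the pan level. Then I lowered it into the large pan until its weight came off the wrist.
- I picked up the silver lid by its knob, left the orange one alone, and lowered it until its weight came off at the expected height.

**Last checks:**
- **Pan and lid:** The lid's outline in both cameras matches a level, seated lid to about 2 mm. The small handle points about 120° away from the large pan's handle.
- **Everything else:** The large pan is still on its cork trivet, and nothing else looks moved in either view. The gripper was clear of everything.

**What disagreed:**
- The first touch on the table jammed briefly, at about 24 N on the wrist, before I followed an outward arc. That is within the limits.
- The two cameras differed by 2–3 mm in where they put the pans and lid. In the final overlay the knob's top sat about 2 mm from where I drew it.

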